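# File a recipe card in a lever-arch file

### The arm

A 6-joint arm with a two-finger parallel gripper is mounted at the origin on a cart in front of the work surface, level with it; the furniture and walls round the work are solid. World frame = base frame: x ahead of the robot, y to its left, z up, the work surface at z = 0. Lengths are in m, angles in rad, forces in N, time in s.
With the tool pointing down it reaches from about 0.35 to 0.775 m from the base axis. Payload 7.3 kg.
Tool frame: the origin (TCP) lies midway between the tips of the shut fingers; the grasp point (between the pads) lies 19 mm behind it; z points along the fingers, y is the line along which they close (so a half turn about z gives the same grasp; the last joint's range is limited). The gripper opens to 92 mm and grips with 3 to 60 N. Pads are 19 mm wide; open, the fingers measure 130 mm over their backs; the gripper's body (75 mm by 190 mm) begins 47 mm behind the grasp point.
Start: joints at [1.183, 0.342, 1.524, -0, 1.275, -0.146], TCP at [0.126, 0.51, 0.204] pointing down, gripper open.
Joint ranges: [-2.53, 2.53], [-0.77, 2.02], [0.04, 2.7], [-1, 4.14], [0.28, 2.66], [-3.11, 3.11]. Speed limits (rad/s): [2.57, 2.57, 3.14, 3.14, 3.14, 3.14].

### API

Orientations are given as [roll, pitch, yaw] about the fixed x, y, z axes, in that order (R = Rz(yaw) Ry(pitch) Rx(roll)).
In Python, from cell import robot, read_camera, camera_params, nets gives the robot as it stands. The module is installed in compiled form; this text tells all that it offers.
- The arm moves only by the tool step_arm, never from a script. Its argument "steps" is a list of rows, each an object of numbers: "x", "y", "z": the shift along the tool's x, y, z as a fraction of full scale; "rx", "ry", "rz": the turn, a rotation vector about the tool's x, y, z as a fraction of full scale; "claw": the opening, from -1 (shut) to 1 (fully open). In form: [{"x": .., "y": .., "z": .., "rx": .., "ry": .., "rz": .., "claw": ..}, ...]. A call has 1 to 12 rows; each row is the pose to reach, as a shift and turn from the pose commanded when the call began, along the tool's axes at that moment; what a row does not reach only later rows make up. Full scale, the value 1, is 750 mm for a shift and pi/4 rad for a turn. A row lasts 1/12 s, in which the tool goes at most 41.7 mm and 7.16 degrees, less where a joint would pass 70% of its speed; a pose out of reach is approached as far as the arm can. A call with a number of a shift or a turn outside -1 to 1 is refused whole. A call with a gripper value outside its range is refused whole. The fingers move at their own pace and stop on an object; "squeeze" is the grip in N (left out, the last holds). Time passes only in rows, so rows that repeat a pose let the fingers close. It gives the time, the measured TCP pose, the force, the opening and the grip force at its end, in the units of the state.
- robot.observe(): the state, without advancing time (a new reading comes with each control period).
- read_camera(name): name is "side" or "top" or "wrist"; returns (picture, depth): 384x512x3 uint8, blue, green, red; 384x512 float32, m along the optical axis (not along the pixel's ray), 0 where there is no reading.
- camera_params(name): a dict with "fx", "fy", "cx", "cy" (pixels), "R" (3x3) and "t" (3): a world point X has camera coordinates R X + t; the wrist camera has in their place "hand_eye" (4x4, takes a point from camera to tool coordinates, whose origin is the TCP and whose axes are the flange's). Camera axes: x right, y down, z forward; pixel columns grow to the right and rows downward; lengths in m; the calibration is good to about 2 mm. The wrist camera is an equidistant fisheye: a pixel r from the principal point sees the ray r / f radians off the axis. A picture is of the moment at which its call begins: read the wrist's pose just before it. camera_params takes no time and is no camera call.
- robot.hand_in(): hands the job in; it is judged then, once.
Trained networks look in the newest picture that a camera, given by its name, has taken for a name from the list of things; names that differ only in an ending like _2 or _b are one class to them, and where a whole thing is asked for, a point or a joint stands for the part that bears it (a point fixed in the world has none). Each returns a list of dicts, best first, with "conf" (0 to 1); they miss things now and then, are a little off and sometimes report something else, mostly with a low value. They report only what shows in the picture. A call takes as long as a camera call. They do not tell look-alikes from the thing itself.
- nets.masks_of(camera, query): "region" (384x512 bool, what is visible of it) and "box" ([left, top, right, bottom] in pixels, round what is visible of it).
- nets.landmark_of(camera, query): "pixel" ([row, column] in pixels: a listed point, or the origin of a listed thing).
The state is a dict: "time": time; "qpos": joint angles; "qvel": joint speeds; "joint_efforts": joint torques, N m; "tool_pos": TCP position; "tool_rot": TCP orientation; "contact_force": force on the tool from outside, world axes, zero at the start; "torque": the same for the moment, N m; "opening": finger opening in m; "grip_force": force on a finger pad.
Only numpy, scipy, OpenCV 4.12 (cv2) and the standard library are available. Lean on these libraries where they do the work, as an engineer would, in place of code of your own. Each camera call takes 0.05 s, during which the arm holds its last target. There are 200 camera calls.

### The job

File the loose recipe card: set the white cap that stands in the file's card lane aside on the bare worktop, lift the file's lever until its two rings spring open, slide the card flat under the open rings and fully home against the stop, then press the lever down until it snaps shut with a ring through each of the card's two holes. Leave the other things standing or lying where they are.

Things in the scene. Friction and masses are not known exactly. Their poses are not given: they have to be found in the camera images.
- file: Fixed lever-arch recipe file: blue spine block (x 0 to 56, y -117 to +153, 20 mm high), steel shaft and bearings on it up to 33 mm high. Origin: on the worktop, in the plane of the block's front face (the stop), middle of the card lane; x points away from the lane's mouth, y to the lever's side, z up.
- card_home (a point): Where the card's origin must come (file x -53, y 0, z 0), card axes along file axes, holes leading. The card lies on the worktop itself in a lane 157 mm wide before the stop, between two blue guides 12 mm high, 10 mm thick (x -78 to 0); their mouths flare out to x -104, y +-99. The card enters from -x; home, its lip is at file x -101.5.
- lever (a joint): Angle of the lever, one piece with both rings and their shaft: 0 = pressed down, rings shut; 0.8 = lifted, rings open. The shaft is parallel to the file's y axis at file x +12, z +22 mm. An over-centre spring holds it at either end (about 0.23 N m) and snaps it over past 0.4. Shut, the rings bar the card's way.
- lever_tip (a point): Free end of the lever, middle of its black thumb pad's edge (pad 26 mm wide, 9 mm thick, 30 mm long), 100 mm from the shaft at file y +115. Shut, the lever points to -x and 24 degrees up (tip at file x -79, z +63 mm, free space beneath it down to the worktop); open, 70 degrees up (tip at file x -22, z +116).
- ring_tip_left (a point): Lower end of the ring on the lever's side (6 mm steel wire hoop, top 62 mm above the worktop when shut). Shut it stands at file x -30, y +40, 2.5 mm above the worktop; open, its end is about 37 mm up, at file x -30.
- ring_tip_right (a point): Lower end of the other ring, the same at file y -40.
- card: Stiff white recipe card, 106 (x) by 150 (y) by 5 mm, about 90 g, loose, flat on the worktop left or right of the file. Origin: centre of its underside, z up; the two holes are near the +x edge. Along the other edge, at x -48.5 mm, stands an orange lip, 5 mm thick, 110 mm long, top 25 mm above the underside; it can be pinched or pushed.
- card_lip (a point): Middle of the top of the card's orange lip (25 mm above the card's underside).
- card_hole_left (a point): Centre of the card's hole (17 mm wide) at card x +23, y +40, on the top face.
- card_hole_right (a point): Centre of the card's other hole (17 mm wide) at card x +23, y -40, on the top face.
- salt: Salt shaker, 44 mm across, 90 mm high, standing just beyond the card; origin at its foot. Bystander.
- dropper_bottle: White dropper bottle with a thin spout, 40 mm across, 118 mm high, standing just beyond the card; origin at its foot. Bystander.
- spice_jar: Spice jar with red lid, 45 mm across, 106 mm high, standing beside the file on the side away from the lever; origin at its foot. Bystander.
- timer: Small green timer, 26 x 64 x 54 mm high, standing at the far left; origin at its foot. Bystander.
- scoop: Steel measuring scoop, 84 x 165 x 29 mm, lying on the other side of the file from the card; origin at its underside. Bystander.
- cap: White screw cap, 34 mm across, 30 mm high, loose, standing in the card lane between the file's guides, in the card's way; origin at its underside. It must end on the bare worktop, clear of the file and the card.
Things that resemble listed ones, but are neither listed nor needed, are in the scene too. There is more than one size of the cap; the job needs the smallest.

How it is judged:
By the outcome, as a careful person would: the job done as asked, in the order asked, and still so for the second after the job is handed in, with the robot touching nothing.
It also fails if it takes over 67 s, if anything falls off the work surface, if the arm or the gripper's body presses on something with over 40 N, if the wrist force passes 120 N, or if a joint passes its speed limit or range.

## Working session

There is one attempt and no reset: what is moved stays moved. The work goes in short steps, Python scripts to look and compute and a tool call to move; the robot and the scene stay as the last step left them, time stands still between calls to the robot, and variables do not carry over. Pictures are saved under pics/ and viewed, at most 12 in all, crops included, and the job is handed in when it is done.

Besides the shell and the picture viewer there is one more tool, called after "Call:" by a JSON object that holds its "fn" and its "kwargs", one argument or row to a line. step_arm: Moves the arm, as the interface text tells. Its arguments: {"type":"object","properties":{"steps":{"type":"array","items":{"type":"object","properties":{"x":{"type":"number","minimum":-1,"maximum":1},"y":{"type":"number","minimum":-1,"maximum":1},"z":{"type":"number","minimum":-1,"maximum":1},"rx":{"type":"number","minimum":-1,"maximum":1},"ry":{"type":"number","minimum":-1,"maximum":1},"rz":{"type":"number","minimum":-1,"maximum":1},"claw":{"type":"number"}}}},"squeeze":{"type":"number"}},"required":["steps"]}

```bash
mkdir -p pics
cat > h.py <<'E'
import numpy as np, cv2
from scipy.spatial.transform import Rotation as Ro
from cell import robot, read_camera, camera_params, nets
def cloud(name,d):
    p=camera_params(name); v,u=np.mgrid[:384,:512]
    c=np.stack([(u-p['cx'])/p['fx']*d,(v-p['cy'])/p['fy']*d,d],-1)
    return (c-np.array(p['t']))@np.array(p['R'])   # R^T(c-t)
def pix(name,X):
    p=camera_params(name); c=np.array(p['R'])@X+p['t']; return p['fx']*c[0]/c[2]+p['cx'],p['fy']*c[1]/c[2]+p['cy']
def onplane(name,rc,z):
    p=camera_params(name); R=np.array(p['R']);o=-R.T@p['t']
    d=R.T@np.array([(rc[1]-p['cx'])/p['fx'],(rc[0]-p['cy'])/p['fy'],1]); return o+d*(z-o[2])/d[2]
E
python3 - <<'E'
from h import *
print({k:robot.observe()[k] for k in('time','tool_pos','tool_rot','opening')})
for n in('top','side'):
    im,d=read_camera(n); cv2.imwrite(f'pics/{n}0.png',cv2.resize(im,(768,576))); P=cloud(n,d); np.savez(f'{n}0.npz',im=im,d=d,P=P)
    for q in ['file','lever_tip','ring_tip_left','ring_tip_right','card','card_lip','card_hole_left','card_hole_right','cap','salt','dropper_bottle','spice_jar','timer','scoop','card_home']:
        try: L=nets.landmark_of(n,q)
        except Exception as e: print(q,e); continue
        for l in L[:3]:
            r,c=l['pixel']; print(n,q,round(l['conf'],2),np.round([r,c]),np.round(P[min(383,int(r)),min(511,int(c))],3),np.round(onplane(n,(r,c),0),3))
E
```

```text
{'time': 0.0, 'tool_pos': array([0.12550446, 0.50932063, 0.20335004]), 'tool_rot': array([-3.14008185e+00, -2.30737776e-04,  2.89977810e+00]), 'opening': 0.09188531743714573}
top file 0.57 [180. 295.] [ 0.553 -0.089 -0.003] [ 0.55  -0.092  0.   ]
top lever_tip 0.73 [192. 264.] [0.499 0.026 0.058] [0.507 0.02  0.   ]
top lever_tip 0.68 [199. 304.] [ 0.476 -0.114  0.028] [ 0.48  -0.122  0.   ]
top lever_tip 0.57 [185. 282.] [ 0.534 -0.045  0.002] [ 0.532 -0.046  0.   ]
top ring_tip_left 0.69 [185. 283.] [ 0.53  -0.045  0.003] [ 0.53  -0.049  0.   ]
top ring_tip_right 0.81 [191. 303.] [ 0.511 -0.115  0.007] [ 0.511 -0.118  0.   ]
top ring_tip_right 0.22 [200. 306.] [ 0.476 -0.121  0.029] [ 0.478 -0.128  0.   ]
top card 0.78 [199. 177.] [0.48  0.323 0.007] [0.481 0.324 0.   ]
top card_lip 0.69 [216. 182.] [ 0.426  0.309 -0.003] [0.423 0.306 0.   ]
top card_hole_left 0.66 [198. 163.] [0.485 0.376 0.001] [0.484 0.373 0.   ]
top card_hole_left 0.23 [172. 179.] [0.563 0.306 0.079] [0.579 0.32  0.   ]
top card_hole_right 0.67 [188. 182.] [0.523 0.31  0.007] [0.522 0.309 0.   ]
top card_hole_r
[... 1767 characters left out ...]
0.475 -0.14   0.005] [ 0.479 -0.134  0.   ]
side salt 0.84 [190. 252.] [0.579 0.297 0.004] [0.581 0.302 0.   ]
side dropper_bottle 0.65 [181. 233.] [0.529 0.403 0.003] [0.533 0.409 0.   ]
side spice_jar 0.65 [264. 276.] [ 0.477 -0.285  0.026] [ 0.494 -0.241  0.   ]
side spice_jar 0.45 [190. 252.] [0.575 0.296 0.004] [0.579 0.299 0.   ]
side timer 0.61 [176. 227.] [ 0.53   0.492 -0.002] [0.528 0.477 0.   ]
side timer 0.6 [202. 255.] [0.511 0.032 0.061] [0.557 0.18  0.   ]
side timer 0.44 [294. 279.] [ 0.454 -0.371 -0.   ] [ 0.456 -0.373  0.   ]
side scoop 0.6 [295. 280.] [ 0.451 -0.394  0.014] [ 0.458 -0.375  0.   ]
side card_home 0.64 [238. 261.] [ 0.481 -0.137  0.024] [ 0.497 -0.093  0.   ]
```

Run:
```python
import cv2
a=cv2.imread('pics/top0.png');b=cv2.imread('pics/side0.png')
t=cv2.resize(a[210:390,150:600],(800,320));s=cv2.resize(b[180:480,270:570],(280,280))
import numpy as np
im=cv2.imread('pics/side0.png')[230:460,270:520]
s=cv2.resize(im,(300,276))
o=np.zeros((600,800,3),np.uint8);o[:320]=t;o[320:596,:300]=s
c=cv2.resize(a[250:350,360:500],(392,280));o[320:600,304:696]=c
cv2.imwrite('pics/c0.png',o)
```

```text
(no output)
```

View pics/top0.png

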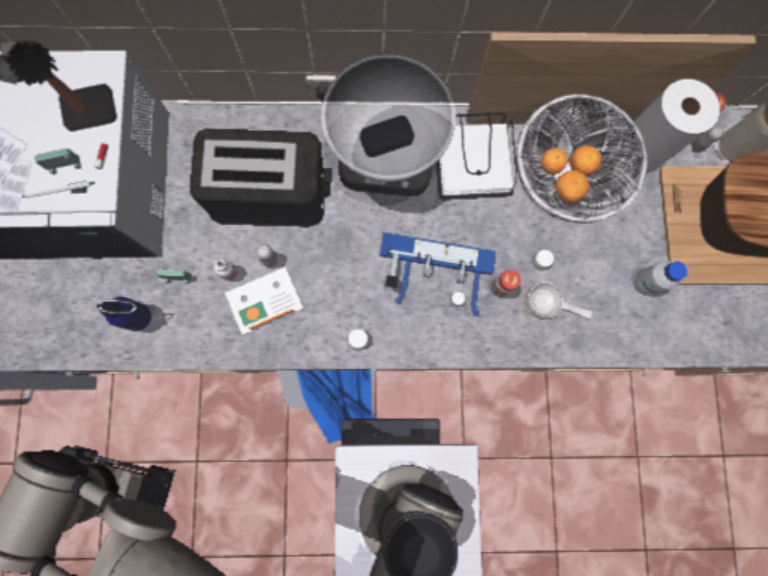

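View pics/c0.png

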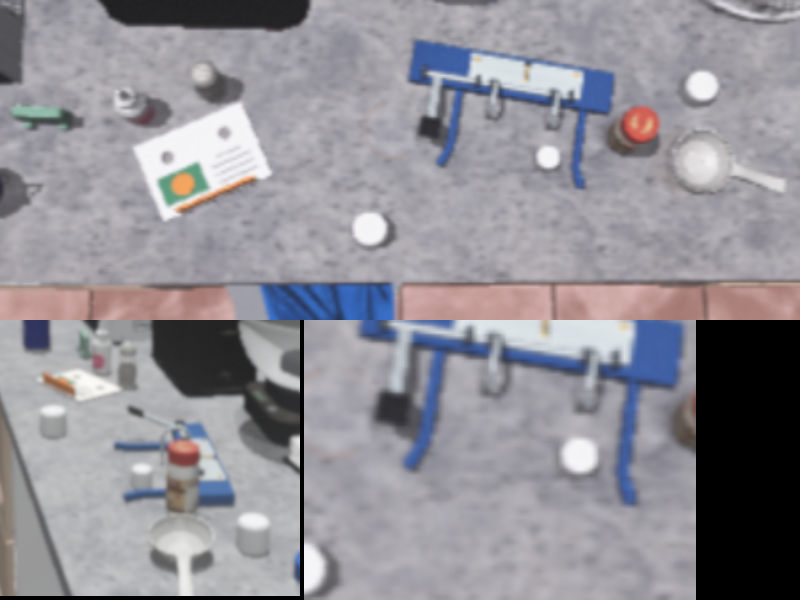

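The lane cap is the small one at about (458,298) in the top picture. The larger look-alikes are at (358,338) and (543,258). The lever is on the left, the card is at (263,300) with its lip facing the robot, and the red-lidded jar is at (510,280). I'll fit the file coarsely and plan the move to a look pose.

```bash
cat >> h.py <<'E'
def yawR(yaw): return Ro.from_euler('xyz',[np.pi,0,yaw])
def cmd(pos,yaw=None,cur=None,R=None):
    s=cur or robot.observe(); R0=Ro.from_euler('xyz',s['tool_rot']); R1=R if R is not None else yawR(yaw)
    d=R0.inv().apply(np.array(pos)-s['tool_pos'])/.75; r=(R0.inv()*R1).as_rotvec()/(np.pi/4)
    print('xyz',np.round(d,4),'r',np.round(r,4),'rows',round(np.linalg.norm(d)*18,1),round(np.linalg.norm(r)*45/7.16,1))
def wrist():
    s=robot.observe(); im,d=read_camera('wrist'); p=camera_params('wrist')
    v,u=np.mgrid[:384,:512]; a=(u-p['cx'])/p['fx'];b=(v-p['cy'])/p['fy'];th=np.hypot(a,b)
    k=np.tan(th)/np.maximum(th,1e-9); c=np.stack([a*k*d,b*k*d,d],-1)
    H=np.array(p['hand_eye']); t=c@H[:3,:3].T+H[:3,3]
    return im,d,Ro.from_euler('xyz',s['tool_rot']).apply(t.reshape(-1,3)).reshape(t.shape)+s['tool_pos']
E
python3 - <<'E'
from h import *
print(np.round(camera_params('wrist')['hand_eye'],3),camera_params('wrist')['fx'])
for n in('top','side'):
    z=np.load(n+'0.npz');im=z['im'].astype(int);P=z['P']
    bl=(im[...,0]-im[...,2]>50)&(P[...,0]>.35)&(P[...,0]<.65)&(P[...,1]>-.26)&(P[...,1]<.12)&(z['d']>0)
    t=bl&(P[...,2]>.014)&(P[...,2]<.03)
    if n=='top':
        print(t.sum(),cv2.minAreaRect((P[t][:,:2]*1000).astype(np.float32)))
    wh=(im.min(-1)>150)&(abs(P[...,0]-.482)<.04)&(abs(P[...,1]+.125)<.04)&(P[...,2]>.02)
    print(n,'cap',wh.sum(),P[wh].mean(0),P[wh].max(0))
    c=(P[...,0]>.36)&(P[...,0]<.6)&(P[...,1]>.2)&(P[...,1]<.45)&(im[...,2]-im[...,0]>80)&(P[...,2]>.014)
    print('lip',c.sum(),P[c].mean(0), cv2.minAreaRect((P[c][:,:2]*1000).astype(np.float32)))
s=robot.observe()
cmd([.40,.25,.25],2.5,s)
E
```

```text
[[-0.    -0.952 -0.306  0.084]
 [ 1.     0.    -0.001 -0.   ]
 [ 0.001 -0.306  0.952 -0.179]
 [ 0.     0.     0.     1.   ]] 297.3186396354542
589 ((539.3135375976562, -71.14555358886719), (266.4830017089844, 155.5299072265625), 80.8138198852539)
top cap 60 [ 0.47734925 -0.12232295  0.02954081] [ 0.49020262 -0.10839873  0.0358426 ]
lip 40 [0.43238778 0.30701845 0.02510638] ((432.3390808105469, 307.6801452636719), (5.634173393249512, 102.27397155761719), 23.632360458374023)
side cap 64 [ 0.47712896 -0.13003157  0.02556659] [ 0.49195141 -0.11305861  0.02953194]
lip 18 [0.43708632 0.2948496  0.02022595] ((434.46923828125, 302.58392333984375), (7.677423477172852, 70.22518920898438), 23.00655746459961)
xyz [-0.438  -0.2487 -0.0613] r [ 1.00e-04 -0.00e+00  5.09e-01] rows 9.1 3.2
```

Call:
{"fn": "step_arm", "kwargs": {
  "steps": [
    {"x": -0.438,"y": -0.249,"z": -0.061,"rz": 0.51,"claw": 0.2},
    {"x": -0.438,"y": -0.249,"z": -0.061,"rz": 0.51},
    {"x": -0.438,"y": -0.249,"z": -0.061,"rz": 0.51},
    {"x": -0.438,"y": -0.249,"z": -0.061,"rz": 0.51},
    {"x": -0.438,"y": -0.249,"z": -0.061,"rz": 0.51},
    {"x": -0.438,"y": -0.249,"z": -0.061,"rz": 0.51},
    {"x": -0.438,"y": -0.249,"z": -0.061,"rz": 0.51},
    {"x": -0.438,"y": -0.249,"z": -0.061,"rz": 0.51},
    {"x": -0.438,"y": -0.249,"z": -0.061,"rz": 0.51},
    {"x": -0.438,"y": -0.249,"z": -0.061,"rz": 0.51},
    {"x": -0.438,"y": -0.249,"z": -0.061,"rz": 0.51}
  ]
}}

```text
$.steps[0]: bad value
```

Run:
```python
from h import *
im,d,P=wrist(); cv2.imwrite('pics/w1.png',im); np.savez('w1.npz',im=im,d=d,P=P)
for q in ['card_lip','card_hole_left','card_hole_right','card','salt','dropper_bottle','cap','lever_tip']:
    for l in nets.landmark_of('wrist',q)[:2]:
        r,c=l['pixel']; print(q,round(l['conf'],2),np.round([r,c]),np.round(P[min(383,int(r)),min(511,int(c))],4))
cmd([.40,-.06,.25],1.75)
```

```text
card_lip 0.15 [364.  29.] [0.1041 0.4303 0.3335]
xyz [-0.537  -0.65   -0.0613] r [ 1.000e-04 -0.000e+00  1.464e+00] rows 15.2 9.2
```

View pics/w1.png

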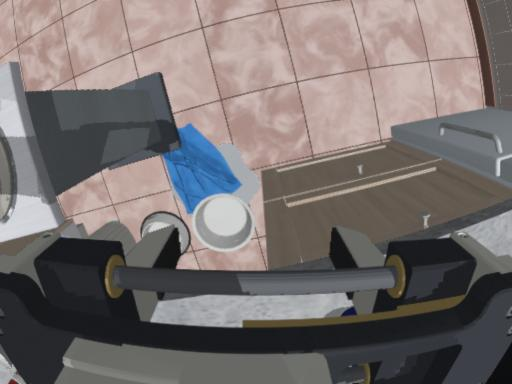

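Run:
```python
from h import *
cmd([.42,.20,.25],2.13)
```

```text
xyz [-0.4798 -0.307  -0.0613] r [1.000e-04 0.000e+00 9.801e-01] rows 10.3 6.2
```

Call:
{"fn": "step_arm", "kwargs": {
  "steps": [
    {"x": -0.48,"y": -0.307,"z": -0.061,"rx": 0,"ry": 0,"rz": 0.98,"claw": 0.2},
    {"x": -0.48,"y": -0.307,"z": -0.061,"rx": 0,"ry": 0,"rz": 0.98,"claw": 0.2},
    {"x": -0.48,"y": -0.307,"z": -0.061,"rx": 0,"ry": 0,"rz": 0.98,"claw": 0.2},
    {"x": -0.48,"y": -0.307,"z": -0.061,"rx": 0,"ry": 0,"rz": 0.98,"claw": 0.2},
    {"x": -0.48,"y": -0.307,"z": -0.061,"rx": 0,"ry": 0,"rz": 0.98,"claw": 0.2},
    {"x": -0.48,"y": -0.307,"z": -0.061,"rx": 0,"ry": 0,"rz": 0.98,"claw": 0.2},
    {"x": -0.48,"y": -0.307,"z": -0.061,"rx": 0,"ry": 0,"rz": 0.98,"claw": 0.2},
    {"x": -0.48,"y": -0.307,"z": -0.061,"rx": 0,"ry": 0,"rz": 0.98,"claw": 0.2},
    {"x": -0.48,"y": -0.307,"z": -0.061,"rx": 0,"ry": 0,"rz": 0.98,"claw": 0.2},
    {"x": -0.48,"y": -0.307,"z": -0.061,"rx": 0,"ry": 0,"rz": 0.98,"claw": 0.2},
    {"x": -0.48,"y": -0.307,"z": -0.061,"rx": 0,"ry": 0,"rz": 0.98,"claw": 0.2},
    {"x": -0.48,"y": -0.307,"z": -0.061,"rx": 0,"ry": 0,"rz": 0.98,"claw": 0.2}
  ],
  "squeeze": 15
}}

```text
time: 3.05
tool_pos: [0.4225, 0.1976, 0.25]
tool_rot: [3.141, 0.001, 2.125]
contact_force: [-0.9, -0.4, -0.1]
opening: 0.0551
grip_force: 0.0
```

Run:
```python
from h import *
im,d,P=wrist(); cv2.imwrite('pics/w1.png',im); np.savez('w1.npz',im=im,d=d,P=P)
for q in ['card_lip','card_hole_left','card_hole_right','card','salt','dropper_bottle']:
    for l in nets.landmark_of('wrist',q)[:2]:
        r,c=l['pixel']; print(q,round(l['conf'],2),np.round([r,c]),np.round(P[min(383,int(r)),min(511,int(c))],4))
i=im.astype(int)
c=(P[...,0]>.36)&(P[...,0]<.6)&(P[...,1]>.2)&(P[...,1]<.45)&(i[...,2]-i[...,0]>80)&(P[...,2]>.02)&(P[...,2]<.035)
print('lip',c.sum(),P[c].mean(0), cv2.minAreaRect((P[c][:,:2]*1000).astype(np.float32)))
for a,(x,y) in dict(salt=(.58,.3),drop=(.533,.39)).items():
    m=(np.hypot(P[...,0]-x,P[...,1]-y)<.05)&(P[...,2]>.04); print(a,m.sum(),P[m].min(0) if m.any() else'',P[m].max(0) if m.any() else'')
cmd([.46,-.19,.25],1.42)
```

```text
card_lip 0.65 [ 94. 302.] [0.43   0.3071 0.0165]
card_hole_left 0.74 [ 79. 353.] [ 0.4835  0.3717 -0.0019]
card_hole_right 0.89 [132. 344.] [ 0.5155  0.2987 -0.0017]
card 0.63 [100. 331.] [0.4718 0.325  0.003 ]
card 0.18 [ 83. 397.] [0.5289 0.397  0.041 ]
salt 0.77 [140. 376.] [0.5527 0.3148 0.029 ]
dropper_bottle 0.65 [ 84. 394.] [0.5292 0.3957 0.0322]
lip 250 [0.43216847 0.30684096 0.02315424] ((432.0082092285156, 307.0322570800781), (4.7543253898620605, 107.10906219482422), 23.636276245117188)
salt 803 [0.55424222 0.29653201 0.04009928] [0.58753979 0.33611429 0.08885685]
drop 871 [0.52292121 0.3896032  0.04006004] [0.56148784 0.42881169 0.11673982]
xyz [-4.702e-01 -2.315e-01 -4.000e-04] r [-2.000e-04 -2.000e-04  9.067e-01] rows 9.4 5.7
```

View pics/w1.png

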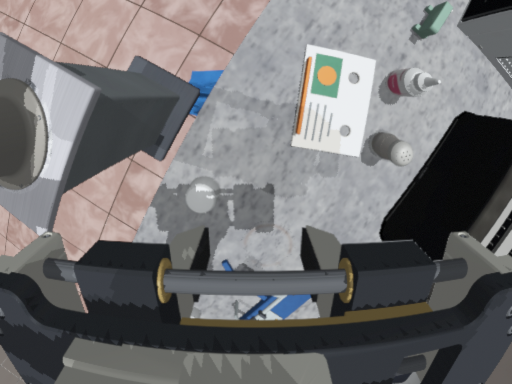

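The wrist picture shows the lip at (304,95), the holes at (355,78) and (345,131), and the salt and dropper beyond the card. All of it agrees with the top and side measurements. Next I'll look at the file.

Call:
{"fn": "step_arm", "kwargs": {
  "steps": [
    {"x": -0.47,"y": -0.231,"z": 0,"rx": 0,"ry": 0,"rz": 0.907,"claw": 0.2},
    {"x": -0.47,"y": -0.231,"z": 0,"rx": 0,"ry": 0,"rz": 0.907,"claw": 0.2},
    {"x": -0.47,"y": -0.231,"z": 0,"rx": 0,"ry": 0,"rz": 0.907,"claw": 0.2},
    {"x": -0.47,"y": -0.231,"z": 0,"rx": 0,"ry": 0,"rz": 0.907,"claw": 0.2},
    {"x": -0.47,"y": -0.231,"z": 0,"rx": 0,"ry": 0,"rz": 0.907,"claw": 0.2},
    {"x": -0.47,"y": -0.231,"z": 0,"rx": 0,"ry": 0,"rz": 0.907,"claw": 0.2},
    {"x": -0.47,"y": -0.231,"z": 0,"rx": 0,"ry": 0,"rz": 0.907,"claw": 0.2},
    {"x": -0.47,"y": -0.231,"z": 0,"rx": 0,"ry": 0,"rz": 0.907,"claw": 0.2},
    {"x": -0.47,"y": -0.231,"z": 0,"rx": 0,"ry": 0,"rz": 0.907,"claw": 0.2},
    {"x": -0.47,"y": -0.231,"z": 0,"rx": 0,"ry": 0,"rz": 0.907,"claw": 0.2},
    {"x": -0.47,"y": -0.231,"z": 0,"rx": 0,"ry": 0,"rz": 0.907,"claw": 0.2}
  ]
}}

```text
time: 4.32
tool_pos: [0.4605, -0.1938, 0.2493]
tool_rot: [-3.141, 0.001, 1.415]
contact_force: [-0.5, -0.3, -0.7]
opening: 0.055
grip_force: 0.0
```

Run:
```python
from h import *
im,d,P=wrist(); cv2.imwrite('pics/w2.png',im); np.savez('w2.npz',im=im,d=d,P=P)
for q in ['ring_tip_left','ring_tip_right','lever_tip','cap','file','card_home','spice_jar']:
    for l in nets.landmark_of('wrist',q)[:2]:
        r,c=l['pixel']; print(q,round(l['conf'],2),np.round([r,c]),np.round(P[min(383,int(r)),min(511,int(c))],4))
i=im.astype(int)
bl=(i[...,0]-i[...,2]>50)&(abs(P[...,0]-.5)<.13)&(abs(P[...,1]+.09)<.19)
t=bl&(P[...,2]>.014)&(P[...,2]<.026)
r=cv2.minAreaRect((P[t][:,:2]*1000).astype(np.float32)); print('block+',t.sum(),r)
w=(i.min(-1)>150)&(np.hypot(P[...,0]-.478,P[...,1]+.124)<.04)&(P[...,2]>.025)&(P[...,2]<.035)
print('cap',w.sum(),P[w].mean(0),cv2.minEnclosingCircle((P[w][:,:2]*1000).astype(np.float32)))
k=(i.max(-1)<70)&(np.hypot(P[...,0]-.50,P[...,1]-.026)<.05)&(P[...,2]>.03)&(P[...,2]<.08)
print('pad',k.sum(),P[k].mean(0) if k.any() else'')
```

```text
ring_tip_left 0.6 [ 48. 289.] [ 0.5313 -0.0468  0.0032]
ring_tip_right 0.85 [102. 296.] [ 0.5237 -0.124   0.0463]
cap 0.87 [106. 260.] [ 0.4764 -0.123   0.0276]
cap 0.56 [227. 335.] [ 0.5614 -0.3113  0.0386]
file 0.97 [ 77. 308.] [ 0.5527 -0.0915 -0.0017]
spice_jar 0.71 [168. 287.] [ 0.4996 -0.2052  0.0593]
block+ 2659 ((584.26416015625, -96.22400665283203), (233.90419006347656, 55.93757629394531), 80.14051818847656)
cap 394 [ 0.47800446 -0.1226412   0.02743526] ((477.5713195800781, -122.67023468017578), 15.63269329071045)
pad 0
```

View pics/w2.png

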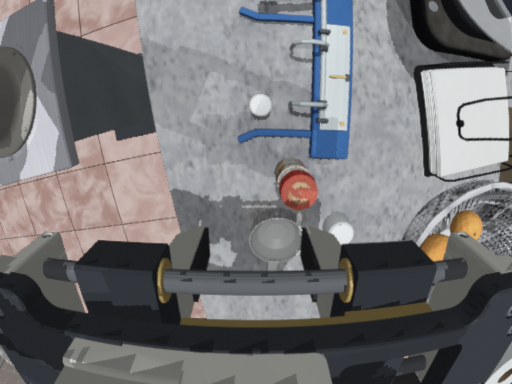

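The picture shows the lane cap at (260,105), just behind the right ring at (310,105), with the jar at (297,188) nearby. A grasp along the diagonal clears the ring, the guide and the jar.

Run:
```python
from h import *
z=np.load('w2.npz');P=z['P'];i=z['im'].astype(int)
j=(i[...,2]-i[...,0]>90)&(np.hypot(P[...,0]-.51,P[...,1]+.2)<.06)&(P[...,2]>.09); print('jar lid',P[j].mean(0))
cmd([.478,-.123,.12],2.184); cmd([.478,-.123,.008],2.184)
```

```text
jar lid [ 0.50800286 -0.22033087  0.10699729]
xyz [0.0912 0.0098 0.1734] r [ 5.000e-04  1.000e-04 -9.732e-01] rows 3.5 6.1
xyz [0.0912 0.0097 0.3227] r [ 5.000e-04  1.000e-04 -9.732e-01] rows 6.0 6.1
```

Call:
{"fn": "step_arm", "kwargs": {
  "steps": [
    {"x": 0.0912,"y": 0.0098,"z": 0.12,"rx": 0,"ry": 0,"rz": -0.973,"claw": 0.1},
    {"x": 0.0912,"y": 0.0098,"z": 0.12,"rx": 0,"ry": 0,"rz": -0.973,"claw": 0.1},
    {"x": 0.0912,"y": 0.0098,"z": 0.12,"rx": 0,"ry": 0,"rz": -0.973,"claw": 0.1},
    {"x": 0.0912,"y": 0.0098,"z": 0.12,"rx": 0,"ry": 0,"rz": -0.973,"claw": 0.1},
    {"x": 0.0912,"y": 0.0098,"z": 0.12,"rx": 0,"ry": 0,"rz": -0.973,"claw": 0.1},
    {"x": 0.0912,"y": 0.0098,"z": 0.12,"rx": 0,"ry": 0,"rz": -0.973,"claw": 0.1},
    {"x": 0.0912,"y": 0.0098,"z": 0.17,"rx": 0,"ry": 0,"rz": -0.973,"claw": 0.1},
    {"x": 0.0912,"y": 0.0098,"z": 0.22,"rx": 0,"ry": 0,"rz": -0.973,"claw": 0.1},
    {"x": 0.0912,"y": 0.0098,"z": 0.27,"rx": 0,"ry": 0,"rz": -0.973,"claw": 0.1},
    {"x": 0.0912,"y": 0.0098,"z": 0.3,"rx": 0,"ry": 0,"rz": -0.973,"claw": 0.1},
    {"x": 0.0912,"y": 0.0098,"z": 0.322,"rx": 0,"ry": 0,"rz": -0.973,"claw": 0.1},
    {"x": 0.0912,"y": 0.0098,"z": 0.322,"rx": 0,"ry": 0,"rz": -0.973,"claw": 0.1}
  ]
}}

```text
time: 5.72
tool_pos: [0.4758, -0.1227, 0.0054]
tool_rot: [-3.138, -0.005, 2.183]
contact_force: [-1.0, 0.3, 0.5]
opening: 0.0504
grip_force: 0.0
```

Call:
{"fn": "step_arm", "kwargs": {
  "steps": [
    {"x": 0,"y": 0,"z": 0,"rx": 0,"ry": 0,"rz": 0,"claw": -0.8},
    {"x": 0,"y": 0,"z": 0,"rx": 0,"ry": 0,"rz": 0,"claw": -0.8},
    {"x": 0,"y": 0,"z": 0,"rx": 0,"ry": 0,"rz": 0,"claw": -0.8},
    {"x": 0,"y": 0,"z": 0,"rx": 0,"ry": 0,"rz": 0,"claw": -0.8},
    {"x": 0,"y": 0,"z": 0,"rx": 0,"ry": 0,"rz": 0,"claw": -0.8}
  ],
  "squeeze": 15
}}

```text
time: 6.13
tool_pos: [0.4786, -0.1244, 0.0093]
tool_rot: [3.14, 0.002, 2.182]
contact_force: [-0.5, -0.2, -0.1]
opening: 0.0219
grip_force: 0.0
```

Run:
```python
from h import *
cmd([.478,-.123,.19],2.184);cmd([.52,.17,.19],2.97);cmd([.52,.17,.009],2.97)
```

```text
xyz [ 0.0016  0.0007 -0.241 ] r [ 0.0015  0.0022 -0.0025] rows 4.3 0.0
xyz [ 0.2894  0.2708 -0.2411] r [ 5.0000e-04  2.7000e-03 -1.0033e+00] rows 8.4 6.3
xyz [2.898e-01 2.705e-01 2.000e-04] r [ 5.0000e-04  2.7000e-03 -1.0033e+00] rows 7.1 6.3
```

Run:
```python
from h import *
print(robot.observe()['opening'],robot.observe()['grip_force'])
im,d=read_camera('side');P=cloud('side',d);i=im.astype(int)
im2,d2=read_camera('top');P2=cloud('top',d2)
for n,q in(('side',P),('top',P2)):
    for l in nets.landmark_of(n,'cap'): r,c=l['pixel'];print(n,l['conf'],r,c,onplane(n,(r,c),0),q[int(r),int(c)])
a=cv2.resize(im[150:310,170:370],(800,640))[:300*2]
b=cv2.resize(im2[160:240,230:330],(400,320))
o=np.zeros((560,800,3),np.uint8); o[:560,:400]=cv2.resize(im[170:310,200:300],(400,560)); o[:320,400:]=b
cv2.imwrite('pics/s3.png',o)
```

```text
0.02186428243095551 0.0
side 0.71 220.1 206.3 [0.37084976 0.06684813 0.        ] [ 0.37155406  0.07634594 -0.00379242]
top 0.63 167.5 358.9 [ 0.59484029 -0.32454307  0.        ] [ 0.59637879 -0.3209775   0.00125645]
top 0.56 191.4 263.9 [0.50787981 0.01926567 0.        ] [0.49783878 0.02593836 0.06273966]
```

View pics/s3.png

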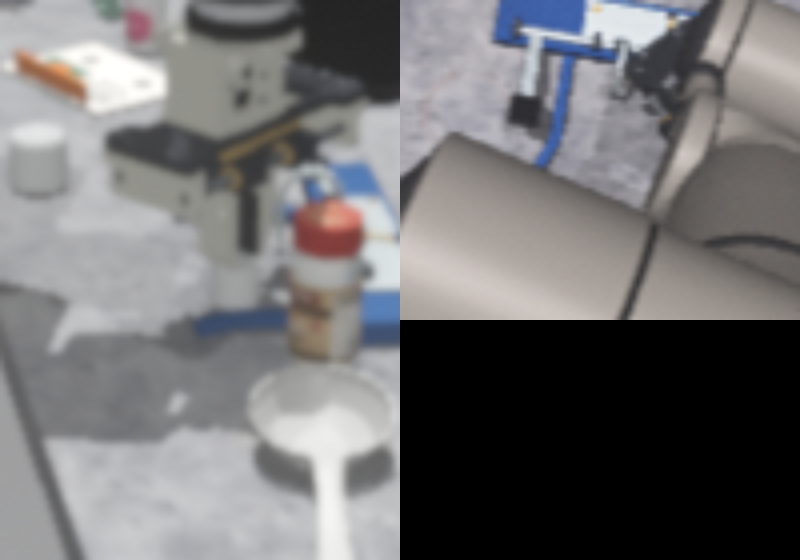

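Run:
```python
from h import *
for n in('side',):
    im,d=read_camera(n);P=cloud(n,d);i=im.astype(int)
    m=np.zeros(d.shape,bool); m[232:250,250:270]=1
    for r in range(228,256,3): print(r,[ (tuple(i[r,c]),tuple(np.round(P[r,c]*1000).astype(int))) for c in (254,258,262)])
im,d,P=wrist(); i=im.astype(int)
w=(i.min(-1)>140)&(np.hypot(P[...,0]-.478,P[...,1]+.124)<.08)&(P[...,2]>.015)&(P[...,2]<.04)
print(w.sum(),P[w].mean(0) if w.any() else ''); cv2.imwrite('pics/w4.png',im)
```

```text
228 [((np.int64(139), np.int64(144), np.int64(144)), (np.int64(462), np.int64(-143), np.int64(58))), ((np.int64(135), np.int64(141), np.int64(140)), (np.int64(472), np.int64(-145), np.int64(58))), ((np.int64(83), np.int64(84), np.int64(84)), (np.int64(487), np.int64(-133), np.int64(51)))]
231 [((np.int64(138), np.int64(144), np.int64(144)), (np.int64(462), np.int64(-143), np.int64(50))), ((np.int64(134), np.int64(140), np.int64(140)), (np.int64(472), np.int64(-144), np.int64(49))), ((np.int64(82), np.int64(84), np.int64(84)), (np.int64(488), np.int64(-129), np.int64(40)))]
234 [((np.int64(136), np.int64(139), np.int64(139)), (np.int64(465), np.int64(-134), np.int64(36))), ((np.int64(133), np.int64(139), np.int64(139)), (np.int64(472), np.int64(-145), np.int64(40))), ((np.int64(106), np.int64(108), np.int64(107)), (np.int64(488), np.int64(-130), np.int64(32)))]
237 [((np.int64(150), np.int64(150), np.int64(149)), (np.int64(467), np.int64(-127), np.int64(24))), ((np.int64(149), np.int64(149), np.int64(148)), (np.int64(476), np.int64(-133), np.int64(26))), ((np.int64(151), np.int64(150)
[... 1140 characters left out ...]
64(106), np.int64(77), np.int64(60)), (np.int64(477), np.int64(-170), np.int64(8)))]
252 [((np.int64(103), np.int64(78), np.int64(65)), (np.int64(456), np.int64(-167), np.int64(0))), ((np.int64(100), np.int64(85), np.int64(78)), (np.int64(467), np.int64(-168), np.int64(-1))), ((np.int64(101), np.int64(89), np.int64(82)), (np.int64(478), np.int64(-167), np.int64(-2)))]
255 [((np.int64(99), np.int64(96), np.int64(95)), (np.int64(453), np.int64(-179), np.int64(-2))), ((np.int64(116), np.int64(113), np.int64(112)), (np.int64(463), np.int64(-180), np.int64(-3))), ((np.int64(115), np.int64(113), np.int64(111)), (np.int64(474), np.int64(-181), np.int64(-3)))]
3 [ 0.47011757 -0.10855621  0.01602424]
```

View pics/w4.png

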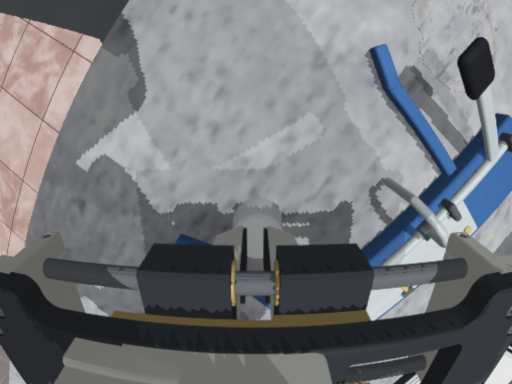

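Run:
```python
from h import *
s=robot.observe(); print(s['time'],s['opening'],s['grip_force'],s['tool_pos'],s['contact_force'])
im,d,P=wrist()
for (r,c) in [(205,257),(215,257),(222,245),(222,270),(240,240),(240,272),(225,257),(232,257),(245,257),(262,240),(262,270)]: print(r,c,im[r,c],np.round(P[r,c],3))
cv2.imwrite('pics/w5.png',cv2.resize(im[170:330,170:340],(680,600),interpolation=cv2.INTER_CUBIC))
```

```text
6.4333 0.009707128654314879 0.0 [ 0.47799653 -0.12424425  0.00836208] [-0.34311902  0.26661864  0.07346229]
205 257 [143 142 139] [ 0.468 -0.11   0.012]
215 257 [133 132 129] [ 0.469 -0.111  0.026]
222 245 [139 137 135] [ 0.466 -0.118  0.027]
222 270 [139 138 135] [ 0.478 -0.11   0.027]
240 240 [103 107 106] [ 0.464 -0.12   0.048]
240 272 [104 109 107] [ 0.478 -0.111  0.048]
225 257 [142 141 139] [ 0.473 -0.116  0.026]
232 257 [141 140 137] [ 0.475 -0.119  0.027]
245 257 [139 138 135] [ 0.48  -0.126  0.028]
262 240 [66 69 68] [ 0.465 -0.12   0.07 ]
262 270 [85 88 87] [ 0.477 -0.112  0.07 ]
```

View pics/w5.png

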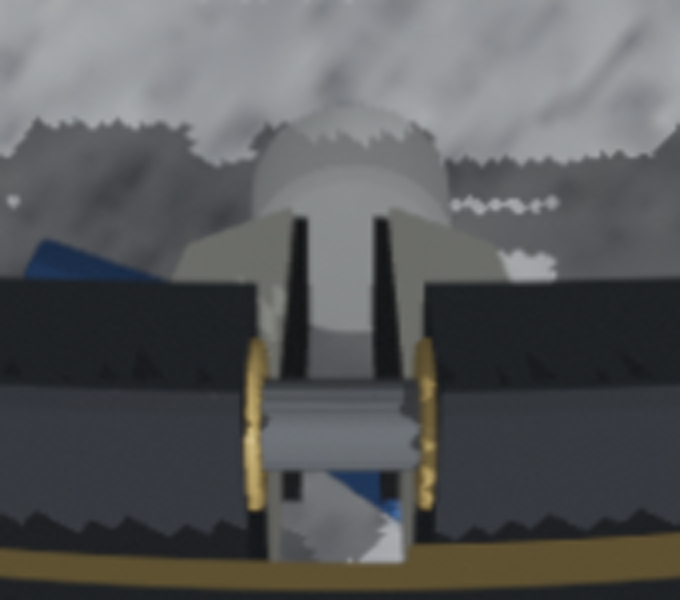

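Run:
```python
from h import *
im,d,P=wrist(); i=im.astype(int)
for c in (228,236,241,244,268,273,278): print(c,[(r,int(i[r,c,0]),int(1000*P[r,c,2])) for r in range(218,250,4)])
s=robot.observe(); print(s['tool_pos'],s['joint_efforts'],s['contact_force'])
im,d=read_camera('side');P=cloud('side',d)
for c in (252,255,258,261,264): print(c,[(r,int(im[r,c,0]),[int(v*1000) for v in P[r,c]]) for r in range(229,239)])
```

```text
228 [(218, 87, -2), (222, 83, -1), (226, 74, -1), (230, 90, 36), (234, 104, 40), (238, 105, 46), (242, 105, 50), (246, 41, 100)]
236 [(218, 113, 16), (222, 115, 21), (226, 124, 25), (230, 105, 36), (234, 104, 42), (238, 104, 46), (242, 104, 50), (246, 104, 54)]
241 [(218, 119, 22), (222, 132, 25), (226, 109, 30), (230, 103, 35), (234, 103, 40), (238, 101, 45), (242, 90, 50), (246, 80, 51)]
244 [(218, 130, 24), (222, 136, 26), (226, 136, 27), (230, 30, 33), (234, 28, 38), (238, 27, 43), (242, 25, 47), (246, 24, 52)]
268 [(218, 134, 25), (222, 140, 27), (226, 110, 31), (230, 100, 36), (234, 98, 40), (238, 93, 45), (242, 78, 51), (246, 60, 51)]
273 [(218, 125, 24), (222, 135, 26), (226, 137, 27), (230, 104, 36), (234, 105, 40), (238, 105, 45), (242, 105, 50), (246, 105, 53)]
278 [(218, 116, 18), (222, 120, 23), (226, 131, 25), (230, 107, 36), (234, 105, 41), (238, 104, 47), (242, 105, 50), (246, 41, 101)]
[ 0.47795896 -0.12422442  0.00824983] [ 2.74386839e-03 -4.45538664e+01 -1.58327293e+01  7.96910404e-03
  8.96608690e-02  5.80699248e-05] [-0.30242713  0.77389855 -0.47414974]
252 [(229
[... 748 characters left out ...]
 39]), (235, 134, [472, -143, 36]), (236, 139, [473, -141, 32]), (237, 149, [476, -132, 25]), (238, 158, [474, -137, 25])]
261 [(229, 77, [486, -126, 45]), (230, 75, [485, -128, 43]), (231, 76, [486, -126, 39]), (232, 76, [486, -125, 35]), (233, 80, [485, -129, 35]), (234, 96, [486, -126, 30]), (235, 121, [485, -128, 28]), (236, 140, [485, -131, 26]), (237, 151, [484, -132, 24]), (238, 156, [482, -141, 26])]
264 [(229, 133, [494, -126, 44]), (230, 135, [494, -127, 42]), (231, 138, [493, -128, 39]), (232, 143, [494, -127, 36]), (233, 151, [494, -129, 33]), (234, 159, [513, -67, 0]), (235, 162, [512, -70, -1]), (236, 158, [510, -78, 0]), (237, 154, [510, -78, -3]), (238, 151, [496, -123, 16])]
```

Run:
```python
from h import *
for f,tz in(('w1.npz',.25),('w2.npz',.2493)):
    z=np.load(f);P=z['P'];d=z['d'];i=z['im']
    for c in (195,203,205,306,312,320): print(f,c,[(r,int(i[r,c,0]),int(1000*(P[r,c,2]-tz))) for r in range(222,262,4)])
```

```text
w1.npz 195 [(222, 115, -251), (226, 112, -250), (230, 100, 27), (234, 101, 32), (238, 100, 39), (242, 101, 43), (246, 100, 47), (250, 90, 51), (254, 47, 51), (258, 25, 58)]
w1.npz 203 [(222, 114, -252), (226, 100, 22), (230, 73, 24), (234, 30, 30), (238, 23, 35), (242, 24, 39), (246, 24, 39), (250, 23, 43), (254, 22, 43), (258, 20, 45)]
w1.npz 205 [(222, 113, -250), (226, 105, -252), (230, 24, 25), (234, 24, 30), (238, 24, 33), (242, 26, 33), (246, 21, 34), (250, 18, 34), (254, 22, 38), (258, 22, 39)]
w1.npz 306 [(222, 180, -252), (226, 118, 22), (230, 52, 24), (234, 24, 30), (238, 23, 34), (242, 23, 39), (246, 21, 39), (250, 23, 41), (254, 22, 40), (258, 22, 42)]
w1.npz 312 [(222, 174, -251), (226, 153, -251), (230, 101, 27), (234, 101, 33), (238, 100, 39), (242, 95, 43), (246, 54, 44), (250, 26, 48), (254, 24, 53), (258, 22, 56)]
w1.npz 320 [(222, 173, -249), (226, 171, -252), (230, 110, 28), (234, 101, 33), (238, 101, 39), (242, 100, 43), (246, 101, 47), (250, 100, 51), (254, 101, 55), (258, 101, 58)]
w2.npz 195 [(222, 110, -250), (226, 100, -251), (230, 98, 28), (234, 97, 32), (2
[... 223 characters left out ...]
(254, 19, 43), (258, 20, 44)]
w2.npz 205 [(222, 106, -251), (226, 102, -251), (230, 23, 24), (234, 21, 29), (238, 19, 32), (242, 20, 34), (246, 20, 34), (250, 20, 34), (254, 21, 37), (258, 20, 39)]
w2.npz 306 [(222, 112, -250), (226, 112, 22), (230, 57, 26), (234, 22, 29), (238, 21, 35), (242, 21, 39), (246, 19, 39), (250, 20, 40), (254, 19, 40), (258, 20, 41)]
w2.npz 312 [(222, 112, -250), (226, 112, -252), (230, 98, 27), (234, 98, 33), (238, 97, 38), (242, 92, 42), (246, 51, 45), (250, 25, 47), (254, 24, 51), (258, 23, 56)]
w2.npz 320 [(222, 175, -251), (226, 181, -251), (230, 111, 28), (234, 97, 34), (238, 97, 39), (242, 97, 42), (246, 97, 47), (250, 97, 51), (254, 97, 55), (258, 97, 59)]
```

Run:
```python
from h import *
z=np.load('w2.npz');s=dict(tool_pos=np.array([.4605,-.1938,.2493]),tool_rot=[-3.141,.001,1.415])
T=Ro.from_euler('xyz',s['tool_rot']).inv().apply((z['P']-s['tool_pos']).reshape(-1,3)).reshape(384,512,3)
for r,c in((226,203),(230,195),(230,200),(230,320),(230,310),(226,306),(234,195),(234,320)): print(r,c,np.round(T[r,c]*1000,1))
cmd([.477,-.123,.055],2.184);cmd([.477,-.123,-.013],2.184)
```

```text
226 203 [ 10.9 -30.9 -23.5]
230 195 [ 10.5 -34.9 -28.2]
230 200 [ 10.3 -32.  -27.7]
230 320 [ 10.4  36.4 -28.1]
230 310 [ 10.4  30.6 -27.8]
226 306 [ 10.6  29.1 -22.8]
234 195 [ 10.1 -34.1 -32.5]
234 320 [ 11.2  34.9 -34.9]
xyz [ 0.0021 -0.0001 -0.0624] r [ 0.     -0.0002 -0.0026] rows 1.1 0.0
xyz [ 0.002  -0.0001  0.0283] r [ 0.     -0.0002 -0.0026] rows 0.5 0.0
```

The finger tips sit about 22 mm short of the reported TCP, and the wrist and side clouds agree on this. From here on I'll aim the tips at reported TCP z + 0.022. I'll lift, open and regrasp lower.

Call:
{"fn": "step_arm", "kwargs": {
  "steps": [
    {"x": 0.002,"y": 0,"z": -0.04,"rx": 0,"ry": 0,"rz": 0,"claw": 0.1},
    {"x": 0.002,"y": 0,"z": -0.04,"rx": 0,"ry": 0,"rz": 0,"claw": 0.1},
    {"x": 0.002,"y": 0,"z": -0.04,"rx": 0,"ry": 0,"rz": 0,"claw": 0.1},
    {"x": 0.002,"y": 0,"z": -0.04,"rx": 0,"ry": 0,"rz": 0,"claw": 0.1},
    {"x": 0.002,"y": 0,"z": -0.04,"rx": 0,"ry": 0,"rz": 0,"claw": 0.1},
    {"x": 0.002,"y": 0,"z": -0.04,"rx": 0,"ry": 0,"rz": 0,"claw": 0.1},
    {"x": 0.002,"y": 0,"z": -0.04,"rx": 0,"ry": 0,"rz": 0,"claw": 0.1},
    {"x": 0.002,"y": 0,"z": -0.02,"rx": 0,"ry": 0,"rz": 0,"claw": 0.1},
    {"x": 0.002,"y": 0,"z": 0,"rx": 0,"ry": 0,"rz": 0,"claw": 0.1},
    {"x": 0.002,"y": 0,"z": 0.015,"rx": 0,"ry": 0,"rz": 0,"claw": 0.1},
    {"x": 0.002,"y": 0,"z": 0.026,"rx": 0,"ry": 0,"rz": 0,"claw": 0.1},
    {"x": 0.002,"y": 0,"z": 0.026,"rx": 0,"ry": 0,"rz": 0,"claw": 0.1}
  ]
}}

```text
time: 7.58
tool_pos: [0.4759, -0.1225, -0.0129]
tool_rot: [-3.14, -0.003, 2.182]
contact_force: [-0.2, 0.1, -0.2]
opening: 0.0507
grip_force: 0.0
```

Call:
{"fn": "step_arm", "kwargs": {
  "steps": [
    {"x": 0,"y": 0,"z": 0,"rx": 0,"ry": 0,"rz": 0,"claw": -0.8},
    {"x": 0,"y": 0,"z": 0,"rx": 0,"ry": 0,"rz": 0,"claw": -0.8},
    {"x": 0,"y": 0,"z": 0,"rx": 0,"ry": 0,"rz": 0,"claw": -0.8},
    {"x": 0,"y": 0,"z": 0,"rx": 0,"ry": 0,"rz": 0,"claw": -0.8},
    {"x": 0,"y": 0,"z": 0,"rx": 0,"ry": 0,"rz": 0,"claw": -0.8}
  ]
}}

```text
time: 8.0
tool_pos: [0.4776, -0.1232, -0.0106]
tool_rot: [3.141, 0.001, 2.182]
contact_force: [0.1, 0.0, 2.5]
opening: 0.0333
grip_force: 15.0
```

Run:
```python
from h import *
cmd([.478,-.123,.14],2.184);cmd([.52,.17,.14],2.97);cmd([.52,.17,-.011],2.97)
```

```text
xyz [-0.0003  0.0007 -0.2008] r [ 0.001   0.0015 -0.0025] rows 3.6 0.0
xyz [ 0.2875  0.2708 -0.201 ] r [ 4.0000e-04  1.8000e-03 -1.0033e+00] rows 8.0 6.3
xyz [0.2877 0.2706 0.0004] r [ 4.0000e-04  1.8000e-03 -1.0033e+00] rows 7.1 6.3
```

Call:
{"fn": "step_arm", "kwargs": {
  "steps": [
    {"x": 0,"y": 0,"z": -0.05,"rx": 0,"ry": 0,"rz": 0,"claw": -0.8},
    {"x": 0,"y": 0,"z": -0.1,"rx": 0,"ry": 0,"rz": 0,"claw": -0.8},
    {"x": 0,"y": 0,"z": -0.15,"rx": 0,"ry": 0,"rz": 0,"claw": -0.8},
    {"x": 0,"y": 0,"z": -0.2,"rx": 0,"ry": 0,"rz": 0,"claw": -0.8},
    {"x": 0.287,"y": 0.27,"z": -0.2,"rx": 0,"ry": 0,"rz": -1,"claw": -0.8},
    {"x": 0.287,"y": 0.27,"z": -0.2,"rx": 0,"ry": 0,"rz": -1,"claw": -0.8},
    {"x": 0.287,"y": 0.27,"z": -0.2,"rx": 0,"ry": 0,"rz": -1,"claw": -0.8},
    {"x": 0.287,"y": 0.27,"z": -0.2,"rx": 0,"ry": 0,"rz": -1,"claw": -0.8},
    {"x": 0.287,"y": 0.27,"z": -0.2,"rx": 0,"ry": 0,"rz": -1,"claw": -0.8},
    {"x": 0.287,"y": 0.27,"z": -0.2,"rx": 0,"ry": 0,"rz": -1,"claw": -0.8},
    {"x": 0.287,"y": 0.27,"z": -0.2,"rx": 0,"ry": 0,"rz": -1,"claw": -0.8},
    {"x": 0.287,"y": 0.27,"z": -0.2,"rx": 0,"ry": 0,"rz": -1,"claw": -0.8}
  ]
}}

```text
time: 9.0
tool_pos: [0.5195, 0.1756, 0.139]
tool_rot: [3.139, 0.001, 2.974]
contact_force: [-0.6, -0.5, -0.9]
opening: 0.0334
grip_force: 15.0
```

Call:
{"fn": "step_arm", "kwargs": {
  "steps": [
    {"x": 0,"y": 0,"z": 0,"rx": 0,"ry": 0,"rz": 0,"claw": -0.8},
    {"x": 0,"y": 0,"z": 0.05,"rx": 0,"ry": 0,"rz": 0,"claw": -0.8},
    {"x": 0,"y": 0,"z": 0.1,"rx": 0,"ry": 0,"rz": 0,"claw": -0.8},
    {"x": 0,"y": 0,"z": 0.15,"rx": 0,"ry": 0,"rz": 0,"claw": -0.8},
    {"x": 0,"y": 0,"z": 0.18,"rx": 0,"ry": 0,"rz": 0,"claw": -0.8},
    {"x": 0,"y": 0,"z": 0.195,"rx": 0,"ry": 0,"rz": 0,"claw": -0.8},
    {"x": 0,"y": 0,"z": 0.2,"rx": 0,"ry": 0,"rz": 0,"claw": -0.8},
    {"x": 0,"y": 0,"z": 0.2,"rx": 0,"ry": 0,"rz": 0,"claw": -0.8}
  ]
}}

```text
time: 9.67
tool_pos: [0.5192, 0.1681, -0.0111]
tool_rot: [-3.141, -0.001, 2.966]
contact_force: [0.8, 0.0, -1.0]
opening: 0.0336
grip_force: 15.0
```

Call:
{"fn": "step_arm", "kwargs": {
  "steps": [
    {"x": 0,"y": 0,"z": 0,"rx": 0,"ry": 0,"rz": 0,"claw": 0.1},
    {"x": 0,"y": 0,"z": 0,"rx": 0,"ry": 0,"rz": 0,"claw": 0.1},
    {"x": 0,"y": 0,"z": 0,"rx": 0,"ry": 0,"rz": 0,"claw": 0.1},
    {"x": 0,"y": 0,"z": -0.05,"rx": 0,"ry": 0,"rz": 0,"claw": 0.1},
    {"x": 0,"y": 0,"z": -0.1,"rx": 0,"ry": 0,"rz": 0,"claw": 0.1},
    {"x": 0,"y": 0,"z": -0.15,"rx": 0,"ry": 0,"rz": 0,"claw": 0.1},
    {"x": 0,"y": 0,"z": -0.2,"rx": 0,"ry": 0,"rz": 0,"claw": 0.1},
    {"x": 0,"y": 0,"z": -0.2,"rx": 0,"ry": 0,"rz": 0,"claw": 0.1}
  ]
}}

```text
time: 10.33
tool_pos: [0.5237, 0.1703, 0.1471]
tool_rot: [3.136, 0.014, 2.967]
contact_force: [1.4, 1.1, -0.6]
opening: 0.0503
grip_force: 0.0
```

```bash
cat >> h.py <<'E'
FO=np.array([.556,-.0915]);FY=-.172
def f2w(x,y): c,s=np.cos(FY),np.sin(FY); return FO+[c*x-s*y,s*x+c*y]
def w2f(X):
    c,s=np.cos(FY),np.sin(FY); q=np.asarray(X)[...,:2]-FO; return np.stack([c*q[...,0]+s*q[...,1],-s*q[...,0]+c*q[...,1],np.asarray(X)[...,2]],-1)
def darkpad(im,P):
    F=w2f(P);k=(im.max(-1)<75)&(abs(F[...,1]-.115)<.03)&(F[...,0]>-.12)&(F[...,0]<.02)&(F[...,2]>.035)&(F[...,2]<.14)
    return k.sum(),np.round(F[k].mean(0)*1000,1) if k.any() else '',np.round(np.percentile(F[k],[3,97],axis=0)*1000) if k.any() else ''
E
python3 - <<'E'
from h import *
im,d,P=wrist(); np.savez('w6.npz',im=im,d=d,P=P); cv2.imwrite('pics/w6.png',im)
print('w',darkpad(im,P))
for n in('top','side'): z=np.load(n+'0.npz'); print(n,darkpad(z['im'],z['P']))
i=im.astype(int);F=w2f(P)
bl=(i[...,0]-i[...,2]>50)&(P[...,2]>.014)&(P[...,2]<.026)
r=cv2.minAreaRect((F[bl][:,:2]*1000).astype(np.float32)); print('block in file frame',bl.sum(),r)
for l in nets.landmark_of('wrist','lever_tip')[:2]: r,c=map(int,l['pixel']);print(l['conf'],r,c,F[r,c])
print(robot.observe()['opening'])
z=np.load('top0.npz');i=z['im'].astype(int);F=w2f(z['P']);bl=(i[...,0]-i[...,2]>50)&(F[...,2]>.014)&(F[...,2]<.03)&(abs(F[...,0]-.03)<.05)&(abs(F[...,1])<.2)
print(cv2.minAreaRect((F[bl][:,:2]*1000).astype(np.float32)))
z=np.load('w2.npz');i=z['im'].astype(int);F=w2f(z['P']);bl=(i[...,0]-i[...,2]>50)&(F[...,2]>.0)&(F[...,2]<.03)&(F[...,0]<-.01)&(F[...,0]>-.07)&(abs(F[...,1])<.1)
g=F[bl][:,1];print('guides y',np.percentile(g[g<0],[5,50,95]),np.percentile(g[g>0],[5,50,95]))
E
```

```text
w (np.int64(516), array([-66.7, 117.1,  59.6]), array([[-78., 105.,  53.],
       [-52., 128.,  64.]]))
top (np.int64(51), array([-66. , 114.4,  61.2]), array([[-77., 103.,  55.],
       [-54., 126.,  68.]]))
side (np.int64(6), array([-64.4, 103.5,  58.8]), array([[-70., 101.,  54.],
       [-58., 107.,  62.]]))
block in file frame 844 ((5.015291213989258, 16.77886199951172), (35.432498931884766, 269.5315246582031), 6.429776668548584)
0.85 185 119 [-0.06303727  0.08907483  0.00705312]
0.5 207 49 [-0.02927387 -0.03813164 -0.00045637]
0.05065652151931084
((19.35595703125, 17.685401916503906), (266.3872985839844, 75.5244369506836), 89.98356628417969)
guides y [-0.08751272 -0.08315745 -0.0789898 ] [0.07867909 0.08268902 0.08699752]
```

Run:
```python
from h import *
p=f2w(-.066,.1155);print(p)
cmd([*p,.14],2.97);cmd([*p,.016],2.97)
```

```text
[0.51074206 0.03359184]
xyz [-0.0186 -0.1809  0.0011] r [ 0.0022  0.006  -0.0033] rows 3.3 0.0
xyz [-0.0178 -0.1812  0.1664] r [ 0.0022  0.006  -0.0033] rows 4.4 0.0
```

Call:
{"fn": "step_arm", "kwargs": {
  "steps": [
    {"x": -0.018,"y": -0.181,"z": 0,"rx": 0,"ry": 0,"rz": 0,"claw": 0.1},
    {"x": -0.018,"y": -0.181,"z": 0,"rx": 0,"ry": 0,"rz": 0,"claw": 0.1},
    {"x": -0.018,"y": -0.181,"z": 0,"rx": 0,"ry": 0,"rz": 0,"claw": 0.1},
    {"x": -0.018,"y": -0.181,"z": 0,"rx": 0,"ry": 0,"rz": 0,"claw": 0.1},
    {"x": -0.018,"y": -0.181,"z": 0,"rx": 0,"ry": 0,"rz": 0,"claw": 0.1},
    {"x": -0.018,"y": -0.181,"z": 0.05,"rx": 0,"ry": 0,"rz": 0,"claw": 0.1},
    {"x": -0.018,"y": -0.181,"z": 0.1,"rx": 0,"ry": 0,"rz": 0,"claw": 0.1},
    {"x": -0.018,"y": -0.181,"z": 0.15,"rx": 0,"ry": 0,"rz": 0,"claw": 0.1},
    {"x": -0.018,"y": -0.181,"z": 0.17,"rx": 0,"ry": 0,"rz": 0,"claw": 0.1},
    {"x": -0.018,"y": -0.181,"z": 0.17,"rx": 0,"ry": 0,"rz": 0,"claw": 0.1},
    {"x": -0.018,"y": -0.181,"z": 0.17,"rx": 0,"ry": 0,"rz": 0,"claw": 0.1}
  ]
}}

```text
time: 11.35
tool_pos: [0.5084, 0.0345, 0.0103]
tool_rot: [3.142, -0.003, 2.968]
contact_force: [-0.1, -0.6, 0.1]
opening: 0.0504
grip_force: 0.0
```

Call:
{"fn": "step_arm", "kwargs": {
  "steps": [
    {"x": 0,"y": 0,"z": 0,"rx": 0,"ry": 0,"rz": 0,"claw": -0.8},
    {"x": 0,"y": 0,"z": 0,"rx": 0,"ry": 0,"rz": 0,"claw": -0.8},
    {"x": 0,"y": 0,"z": 0,"rx": 0,"ry": 0,"rz": 0,"claw": -0.8},
    {"x": 0,"y": 0,"z": 0,"rx": 0,"ry": 0,"rz": 0,"claw": -0.8},
    {"x": 0,"y": 0,"z": 0,"rx": 0,"ry": 0,"rz": 0,"claw": -0.8},
    {"x": 0,"y": 0,"z": 0,"rx": 0,"ry": 0,"rz": 0,"claw": -0.8}
  ],
  "squeeze": 20
}}

```text
time: 11.85
tool_pos: [0.5099, 0.0337, 0.0121]
tool_rot: [3.141, 0.002, 2.967]
contact_force: [0.3, 2.1, 4.7]
opening: 0.0259
grip_force: 20.0
```

Run:
```python
from h import *
s=robot.observe(); print(s['opening'],s['grip_force'],s['contact_force'],w2f(s['tool_pos']))
# arc of grip point: radius vector from shaft
q=w2f(s['tool_pos']); g=np.array([q[0]-.012,q[2]+.041-.022])
R=Ro.from_euler('xyz',s['tool_rot'])
for a in np.arange(.1,.91,.1):
    c,sn=np.cos(a),np.sin(a); n=np.array([c*g[0]+sn*g[1],-sn*g[0]+c*g[1]])-g
    w=np.array([*(f2w(n[0],0)-FO),n[1]]); print(round(a,1),np.round(R.inv().apply(w)/.75,4))
```

```text
0.02587661255221949 20.002919733524323 [0.29978388 2.07918323 4.67201203] [-0.0668659   0.11540938  0.0121482 ]
0.1 [-0.0047  0.     -0.0103]
0.2 [-0.0104  0.     -0.02  ]
0.3 [-0.017   0.0001 -0.0292]
0.4 [-0.0245  0.0001 -0.0376]
0.5 [-0.0329  0.0001 -0.0453]
0.6 [-0.0419  0.0001 -0.052 ]
0.7 [-0.0516  0.0002 -0.0579]
0.8 [-0.0618  0.0002 -0.0627]
0.9 [-0.0724  0.0002 -0.0665]
```

Call:
{"fn": "step_arm", "kwargs": {
  "steps": [
    {"x": -0.0047,"y": 0,"z": -0.0103,"rx": 0,"ry": 0,"rz": 0,"claw": -0.8},
    {"x": -0.0104,"y": 0,"z": -0.02,"rx": 0,"ry": 0,"rz": 0,"claw": -0.8},
    {"x": -0.017,"y": 0,"z": -0.0292,"rx": 0,"ry": 0,"rz": 0,"claw": -0.8},
    {"x": -0.0245,"y": 0,"z": -0.0376,"rx": 0,"ry": 0,"rz": 0,"claw": -0.8},
    {"x": -0.0329,"y": 0,"z": -0.0453,"rx": 0,"ry": 0,"rz": 0,"claw": -0.8},
    {"x": -0.0419,"y": 0,"z": -0.052,"rx": 0,"ry": 0,"rz": 0,"claw": -0.8},
    {"x": -0.0516,"y": 0,"z": -0.0579,"rx": 0,"ry": 0,"rz": 0,"claw": -0.8},
    {"x": -0.0618,"y": 0,"z": -0.0627,"rx": 0,"ry": 0,"rz": 0,"claw": -0.8},
    {"x": -0.0618,"y": 0,"z": -0.0627,"rx": 0,"ry": 0,"rz": 0,"claw": -0.8},
    {"x": -0.0618,"y": 0,"z": -0.0627,"rx": 0,"ry": 0,"rz": 0,"claw": -0.8}
  ],
  "squeeze": 15
}}

```text
time: 12.68
tool_pos: [0.5576, 0.0254, 0.06]
tool_rot: [3.141, 0.005, 2.967]
contact_force: [3.8, 4.4, 2.6]
opening: 0.0256
grip_force: 15.0
```

Call:
{"fn": "step_arm", "kwargs": {
  "steps": [
    {"x": 0,"y": 0,"z": 0,"rx": 0,"ry": 0,"rz": 0,"claw": 0.1},
    {"x": 0,"y": 0,"z": 0,"rx": 0,"ry": 0,"rz": 0,"claw": 0.1},
    {"x": 0,"y": 0,"z": 0,"rx": 0,"ry": 0,"rz": 0,"claw": 0.1},
    {"x": 0,"y": 0,"z": -0.05,"rx": 0,"ry": 0,"rz": 0,"claw": 0.1},
    {"x": 0,"y": 0,"z": -0.1,"rx": 0,"ry": 0,"rz": 0,"claw": 0.1},
    {"x": 0,"y": 0.05,"z": -0.12,"rx": 0,"ry": 0,"rz": 0,"claw": 0.1},
    {"x": 0,"y": 0.1,"z": -0.12,"rx": 0,"ry": 0,"rz": 0,"claw": 0.1},
    {"x": 0,"y": 0.15,"z": -0.12,"rx": 0,"ry": 0,"rz": 0,"claw": 0.1},
    {"x": 0,"y": 0.2,"z": -0.12,"rx": 0,"ry": 0,"rz": 0,"claw": 0.1},
    {"x": 0,"y": 0.2,"z": -0.12,"rx": 0,"ry": 0,"rz": 0,"claw": 0.1}
  ]
}}

```text
time: 13.52
tool_pos: [0.5811, 0.1789, 0.1484]
tool_rot: [3.139, 0.001, 2.972]
contact_force: [-1.1, 0.1, -0.0]
opening: 0.0506
grip_force: 0.0
```

Run:
```python
from h import *
im,d,P=wrist(); print('w',darkpad(im,P))
for n in('top','side'): im,d=read_camera(n); print(n,darkpad(im,cloud(n,d))); cv2.imwrite(f'pics/{n}7.png',im)
lip=np.array([.432,.307]);yaw=np.arctan2(np.sin(.4125),np.cos(.4125))+np.pi/2
cmd([*lip,.12],yaw);cmd([*lip,-.012],yaw)
```

```text
w (np.int64(388), array([-16.5, 120.8,  99.8]), array([[-24., 106.,  42.],
       [  5., 128., 115.]]))
top (np.int64(24), array([-19.4, 114.6, 113.3]), array([[-24., 105.,  99.],
       [-11., 125., 119.]]))
side (np.int64(0), '', '')
xyz [0.226  0.1422 0.0373] r [-0.0015 -0.      1.2541] rows 4.9 7.9
xyz [0.2259 0.1423 0.2133] r [-0.0015 -0.      1.2541] rows 6.2 7.9
```

Lever is open: its pad is at file x about -20, z about 100–116. Going to the card lip.

Call:
{"fn": "step_arm", "kwargs": {
  "steps": [
    {"x": 0.226,"y": 0.142,"z": 0.037,"rx": 0,"ry": 0,"rz": 1,"claw": -0.3},
    {"x": 0.226,"y": 0.142,"z": 0.037,"rx": 0,"ry": 0,"rz": 1,"claw": -0.3},
    {"x": 0.226,"y": 0.142,"z": 0.037,"rx": 0,"ry": 0,"rz": 1,"claw": -0.3},
    {"x": 0.226,"y": 0.142,"z": 0.037,"rx": 0,"ry": 0,"rz": 1,"claw": -0.3},
    {"x": 0.226,"y": 0.142,"z": 0.037,"rx": 0,"ry": 0,"rz": 1,"claw": -0.3},
    {"x": 0.226,"y": 0.142,"z": 0.037,"rx": 0,"ry": 0,"rz": 1,"claw": -0.3},
    {"x": 0.226,"y": 0.142,"z": 0.037,"rx": 0,"ry": 0,"rz": 1,"claw": -0.3},
    {"x": 0.226,"y": 0.142,"z": 0.037,"rx": 0,"ry": 0,"rz": 1,"claw": -0.3}
  ]
}}

```text
time: 14.33
tool_pos: [0.4323, 0.3064, 0.1208]
tool_rot: [-3.141, 0.0, 2.18]
contact_force: [-0.2, 0.3, -0.6]
opening: 0.0322
grip_force: 0.0
```

Run:
```python
from h import *
lip=np.array([.432,.307]);yaw=.4125+np.pi/2
cmd([*lip,.12],yaw);cmd([*lip,-.012],yaw)
```

```text
xyz [0.0009 0.0001 0.001 ] r [-1.000e-04  6.000e-04  2.499e-01] rows 0.0 1.6
xyz [0.001  0.0002 0.177 ] r [-1.000e-04  6.000e-04  2.499e-01] rows 3.2 1.6
```

Call:
{"fn": "step_arm", "kwargs": {
  "steps": [
    {"x": 0.001,"y": 0,"z": 0,"rx": 0,"ry": 0,"rz": 0.25,"claw": -0.3},
    {"x": 0.001,"y": 0,"z": 0,"rx": 0,"ry": 0,"rz": 0.25,"claw": -0.3},
    {"x": 0.001,"y": 0,"z": 0.05,"rx": 0,"ry": 0,"rz": 0.25,"claw": -0.3},
    {"x": 0.001,"y": 0,"z": 0.1,"rx": 0,"ry": 0,"rz": 0.25,"claw": -0.3},
    {"x": 0.001,"y": 0,"z": 0.13,"rx": 0,"ry": 0,"rz": 0.25,"claw": -0.3},
    {"x": 0.001,"y": 0,"z": 0.155,"rx": 0,"ry": 0,"rz": 0.25,"claw": -0.3},
    {"x": 0.001,"y": 0,"z": 0.168,"rx": 0,"ry": 0,"rz": 0.25,"claw": -0.3},
    {"x": 0.001,"y": 0,"z": 0.175,"rx": 0,"ry": 0,"rz": 0.25,"claw": -0.3},
    {"x": 0.001,"y": 0,"z": 0.175,"rx": 0,"ry": 0,"rz": 0.25,"claw": -0.3},
    {"x": 0.001,"y": 0,"z": 0.175,"rx": 0,"ry": 0,"rz": 0.25,"claw": -0.3}
  ]
}}

```text
time: 15.17
tool_pos: [0.4328, 0.3079, -0.0099]
tool_rot: [3.14, -0.0, 1.985]
contact_force: [-0.0, 0.3, 0.8]
opening: 0.0324
grip_force: 0.0
```

Call:
{"fn": "step_arm", "kwargs": {
  "steps": [
    {"x": 0,"y": 0,"z": 0,"rx": 0,"ry": 0,"rz": 0,"claw": -1},
    {"x": 0,"y": 0,"z": 0,"rx": 0,"ry": 0,"rz": 0,"claw": -1},
    {"x": 0,"y": 0,"z": 0,"rx": 0,"ry": 0,"rz": 0,"claw": -1},
    {"x": 0,"y": 0,"z": 0,"rx": 0,"ry": 0,"rz": 0,"claw": -1},
    {"x": 0,"y": 0,"z": 0,"rx": 0,"ry": 0,"rz": 0,"claw": -1},
    {"x": 0,"y": 0,"z": 0,"rx": 0,"ry": 0,"rz": 0,"claw": -1},
    {"x": 0,"y": 0,"z": 0,"rx": 0,"ry": 0,"rz": 0,"claw": -1}
  ],
  "squeeze": 40
}}

```text
time: 15.75
tool_pos: [0.4322, 0.3082, -0.0103]
tool_rot: [3.141, -0.0, 1.986]
contact_force: [-0.8, 0.3, 4.1]
opening: 0.0048
grip_force: 40.0
```

Run:
```python
from h import *
s=robot.observe();print(s['tool_pos'],s['tool_rot'])
y=FY+np.pi/2
p=f2w(-.1465-.012,0);cmd([*p,.07],y);cmd([*p,-.009],y)
```

```text
[ 0.43216872  0.30824108 -0.01027013] [ 3.14081982e+00 -1.23982140e-04  1.98577179e+00]
xyz [-0.4373 -0.2397 -0.1073] r [ 9.000e-04 -4.000e-04  7.474e-01] rows 9.2 4.7
xyz [-0.4373 -0.2397 -0.0019] r [ 9.000e-04 -4.000e-04  7.474e-01] rows 9.0 4.7
```

Call:
{"fn": "step_arm", "kwargs": {
  "steps": [
    {"x": 0,"y": 0,"z": -0.03,"rx": 0,"ry": 0,"rz": 0,"claw": -1},
    {"x": 0,"y": 0,"z": -0.07,"rx": 0,"ry": 0,"rz": 0,"claw": -1},
    {"x": 0,"y": 0,"z": -0.107,"rx": 0,"ry": 0,"rz": 0,"claw": -1},
    {"x": -0.04,"y": -0.022,"z": -0.107,"rx": 0,"ry": 0,"rz": 0.1,"claw": -1},
    {"x": -0.08,"y": -0.044,"z": -0.107,"rx": 0,"ry": 0,"rz": 0.2,"claw": -1},
    {"x": -0.12,"y": -0.066,"z": -0.107,"rx": 0,"ry": 0,"rz": 0.3,"claw": -1},
    {"x": -0.165,"y": -0.09,"z": -0.107,"rx": 0,"ry": 0,"rz": 0.4,"claw": -1},
    {"x": -0.21,"y": -0.115,"z": -0.107,"rx": 0,"ry": 0,"rz": 0.5,"claw": -1},
    {"x": -0.255,"y": -0.14,"z": -0.107,"rx": 0,"ry": 0,"rz": 0.6,"claw": -1},
    {"x": -0.3,"y": -0.165,"z": -0.107,"rx": 0,"ry": 0,"rz": 0.7,"claw": -1},
    {"x": -0.345,"y": -0.19,"z": -0.107,"rx": 0,"ry": 0,"rz": 0.747,"claw": -1},
    {"x": -0.385,"y": -0.212,"z": -0.107,"rx": 0,"ry": 0,"rz": 0.747,"claw": -1}
  ]
}}

```text
time: 16.75
tool_pos: [0.402, -0.0222, 0.0695]
tool_rot: [-3.141, 0.0, 1.397]
contact_force: [1.1, 0.5, -0.9]
opening: 0.0048
grip_force: 40.0
```

Run:
```python
from h import *
y=FY+np.pi/2
p=f2w(-.1585,.001);cmd([*p,.07],y)
s=robot.observe();print(s['opening'],s['grip_force'],w2f(s['tool_pos']))
```

```text
xyz [-0.0545  0.0069 -0.0007] r [-0.0003  0.0001 -0.0027] rows 1.0 0.0
0.0047916182304913015 40.00230073928833 [-0.16357232  0.04190389  0.06948869]
```

Call:
{"fn": "step_arm", "kwargs": {
  "steps": [
    {"x": -0.03,"y": 0.004,"z": 0,"rx": 0,"ry": 0,"rz": 0,"claw": -1},
    {"x": -0.0545,"y": 0.007,"z": 0,"rx": 0,"ry": 0,"rz": 0,"claw": -1},
    {"x": -0.0545,"y": 0.007,"z": 0.03,"rx": 0,"ry": 0,"rz": 0,"claw": -1},
    {"x": -0.0545,"y": 0.007,"z": 0.06,"rx": 0,"ry": 0,"rz": 0,"claw": -1},
    {"x": -0.0545,"y": 0.007,"z": 0.06,"rx": 0,"ry": 0,"rz": 0,"claw": -1}
  ]
}}

```text
time: 17.17
tool_pos: [0.3985, -0.0611, 0.0219]
tool_rot: [-3.135, -0.001, 1.398]
contact_force: [-1.2, 0.7, -0.4]
opening: 0.0044
grip_force: 40.0
```

```bash
cat >> h.py <<'E'
def cardfit(im,P,show=True):
    F=w2f(P);s=robot.observe();t=w2f(s['tool_pos']);i=im.astype(int)
    o=(i[...,2]-i[...,0]>80)&(abs(F[...,0]-t[0])<.06)&(abs(F[...,1])<.09)&(F[...,2]>.012)&(F[...,2]<.1)
    print('lip',o.sum(),np.round(F[o].mean(0)*1000,1) if o.any() else'', 'tcp',np.round(t*1000,1))
    return F
E
python3 - <<'E'
from h import *
im,d,P=wrist(); F=cardfit(im,P); np.savez('w8.npz',im=im,d=d,F=F)
for q in['card_hole_left','card_hole_right','card_lip','card']:
    for n,Q in(('wrist',F),):
        for l in nets.landmark_of(n,q)[:1]: r,c=map(int,l['pixel']);print(q,round(l['conf'],2),r,c,np.round(Q[r,c]*1000,1))
i2,d2=read_camera('side')
a=np.zeros((600,800,3),np.uint8);a[:384,:512]=im;a[384:,:300]=cv2.resize(i2[190:290,190:329],(300,216));cv2.imwrite('pics/c8.png',a)
E
```

```text
lip 2612 [-141.9   30.9   43.2] tcp [-159.7    3.2   23.3]
card_hole_left 0.58 176 371 [-74.9  31.5  -2.1]
card_hole_right 0.64 286 352 [-132.1   34.5  132.8]
card_lip 0.68 253 254 [-161.4    2.1   55.8]
card 0.85 231 326 [-116.4    5.6   35.6]
```

View pics/c8.png

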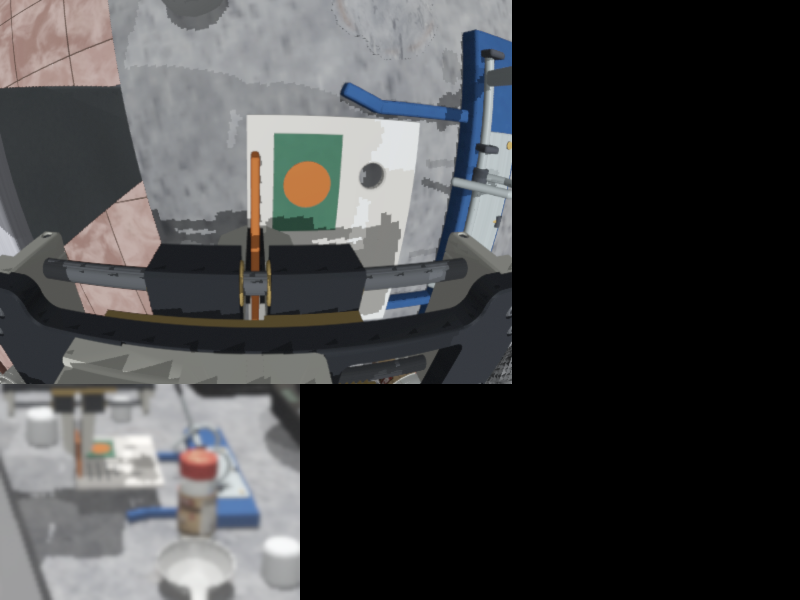

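Run:
```python
from h import *
z=np.load('w8.npz');F=z['F'];i=z['im'].astype(int)
for r0,c in((116,275),(116,320),(118,360),(120,400)):
    print('left edge',[(r,int(i[r,c,0]),*np.round(F[r,c]*1000,1)) for r in range(r0-2,r0+8,2)])
for r in (130,170,200): 
    cs=[c for c in range(380,430) if F[r,c,2]>.02]; print('front',r,np.round(F[r,max(cs)]*1000,1),np.round(F[r,270]*1000,1))
```

```text
left edge [(114, 150, np.float64(-149.6), np.float64(76.5), np.float64(31.5)), (116, 210, np.float64(-149.9), np.float64(75.6), np.float64(36.1)), (118, 211, np.float64(-149.8), np.float64(74.4), np.float64(34.9)), (120, 211, np.float64(-149.9), np.float64(73.4), np.float64(36.0)), (122, 211, np.float64(-149.9), np.float64(72.3), np.float64(36.1))]
left edge [(114, 150, np.float64(-116.5), np.float64(75.4), np.float64(-2.0)), (116, 194, np.float64(-124.5), np.float64(76.2), np.float64(35.6)), (118, 210, np.float64(-124.3), np.float64(75.0), np.float64(34.6)), (120, 210, np.float64(-124.4), np.float64(73.9), np.float64(35.5)), (122, 210, np.float64(-124.2), np.float64(72.7), np.float64(34.6))]
left edge [(116, 117, np.float64(-87.1), np.float64(75.3), np.float64(-2.1)), (118, 194, np.float64(-100.2), np.float64(76.1), np.float64(34.5)), (120, 208, np.float64(-100.5), np.float64(75.0), np.float64(35.6)), (122, 209, np.float64(-100.3), np.float64(73.8), np.float64(35.2)), (124, 208, np.float64(-100.1), np.float64(72.5), np.float64(34.6))]
left edge [(118, 105, np.float64(-54.4), np.float64(76.0), np.float64(-2.9)), (120, 154, np.float64(-71.4), np.float64(76.3), np.float64(30.0)), (122, 227, np.float64(-73.8), np.float64(75.4), np.float64(34.7)), (124, 228, np.float64(-73.9), np.float64(74.2), np.float64(35.2)), (126, 228, np.float64(-74.2), np.float64(73.0), np.float64(36.0))]
front 130 [-60.1  71.3  34.6] [-152.5   67.6   34.4]
front 170 [-59.6  45.6  34.1] [-152.3   44.6   35.2]
front 200 [-60.9  25.8  35.5] [-152.1   26.5   35.9]
```

Call:
{"fn": "step_arm", "kwargs": {
  "steps": [
    {"x": -0.0005,"y": 0,"z": 0.02,"rx": 0,"ry": 0,"rz": 0,"claw": -1},
    {"x": -0.0005,"y": 0,"z": 0.035,"rx": 0,"ry": 0,"rz": 0,"claw": -1},
    {"x": -0.0005,"y": 0,"z": 0.041,"rx": 0,"ry": 0,"rz": 0,"claw": -1},
    {"x": -0.0005,"y": 0,"z": 0.043,"rx": 0,"ry": 0,"rz": 0,"claw": -1},
    {"x": -0.0005,"y": 0.01,"z": 0.043,"rx": 0,"ry": 0,"rz": 0,"claw": -1},
    {"x": -0.0005,"y": 0.02,"z": 0.043,"rx": 0,"ry": 0,"rz": 0,"claw": -1},
    {"x": -0.0005,"y": 0.03,"z": 0.043,"rx": 0,"ry": 0,"rz": 0,"claw": -1},
    {"x": -0.0005,"y": 0.039,"z": 0.043,"rx": 0,"ry": 0,"rz": 0,"claw": -1},
    {"x": -0.0005,"y": 0.039,"z": 0.043,"rx": 0,"ry": 0,"rz": 0,"claw": -1},
    {"x": -0.0005,"y": 0.039,"z": 0.043,"rx": 0,"ry": 0,"rz": 0,"claw": -1}
  ]
}}

```text
time: 18.3
tool_pos: [0.4303, -0.0669, -0.0076]
tool_rot: [3.141, -0.0, 1.399]
contact_force: [-1.0, 0.2, -1.2]
opening: 0.0046
grip_force: 40.0
```

Run:
```python
from h import *
im,d,P=wrist(); F=cardfit(im,P); i=im
for r in range(60,150,4):pass
for c in(290,330,370):
    rs=[r for r in range(60,200) if F[r,c,2]>.0015 and i[r,c].min()>140 and F[r,c,1]<.077]; print('left',np.round(F[min(rs),c]*1000,1))
s=robot.observe();print(s['contact_force'],s['grip_force'],s['tool_pos'])
# ring heights
m=(F[...,0]>-.05)&(F[...,0]<.03)&(abs(F[...,1]-.04)<.008)&(F[...,2]>.036); print('ring',np.round(F[m].min(0)*1000),np.round(F[m].max(0)*1000))
```

```text
lip 822 [-129.    26.5   25.7] tcp [-128.7    2.8   -7.7]
left [-109.4   76.     6. ]
left [-85.4  75.9   1.8]
left [-62.7  75.8   7.7]
[ 0.17273418 -0.21555595 -0.85366669] 40.000526905059814 [ 0.42965591 -0.06675088 -0.0077464 ]
ring [-50.  32.  36.] [ 30.  43. 123.]
```

Call:
{"fn": "step_arm", "kwargs": {
  "steps": [
    {"x": 0,"y": 0,"z": 0.002,"rx": 0,"ry": 0,"rz": 0,"claw": -1},
    {"x": 0,"y": 0,"z": 0.002,"rx": 0,"ry": 0,"rz": 0,"claw": -0.5},
    {"x": 0,"y": 0,"z": 0.002,"rx": 0,"ry": 0,"rz": 0,"claw": -0.5},
    {"x": 0,"y": 0,"z": 0.002,"rx": 0,"ry": 0,"rz": 0,"claw": -0.5},
    {"x": 0,"y": 0,"z": -0.04,"rx": 0,"ry": 0,"rz": 0,"claw": -0.5},
    {"x": 0,"y": -0.02,"z": -0.08,"rx": 0,"ry": 0,"rz": -0.16,"claw": 0},
    {"x": 0,"y": -0.035,"z": -0.08,"rx": 0,"ry": 0,"rz": -1,"claw": 0},
    {"x": 0,"y": -0.035,"z": -0.08,"rx": 0,"ry": 0,"rz": -1,"claw": 0},
    {"x": 0,"y": -0.035,"z": -0.08,"rx": 0,"ry": 0,"rz": -1,"claw": 0},
    {"x": 0,"y": -0.035,"z": -0.08,"rx": 0,"ry": 0,"rz": -1,"claw": 0},
    {"x": 0,"y": -0.035,"z": -0.08,"rx": 0,"ry": 0,"rz": -1,"claw": 0},
    {"x": 0,"y": -0.035,"z": -0.08,"rx": 0,"ry": 0,"rz": -1,"claw": 0}
  ]
}}

```text
time: 19.35
tool_pos: [0.4038, -0.0623, 0.0524]
tool_rot: [3.141, 0.0, 2.191]
contact_force: [0.9, -0.7, -0.1]
opening: 0.0457
grip_force: 0.0
```

Run:
```python
from h import *
p=f2w(-.155,.0);cmd([*p,.06],FY+np.pi);cmd([*p,-.010],FY+np.pi)
```

```text
xyz [-0.0025 -0.0026 -0.0101] r [ 2.000e-04  2.000e-04 -9.916e-01] rows 0.2 6.2
xyz [-0.0025 -0.0026  0.0832] r [ 2.000e-04  2.000e-04 -9.916e-01] rows 1.5 6.2
```

Call:
{"fn": "step_arm", "kwargs": {
  "steps": [
    {"x": -0.0025,"y": -0.0026,"z": 0,"rx": 0,"ry": 0,"rz": -0.992,"claw": 0},
    {"x": -0.0025,"y": -0.0026,"z": 0,"rx": 0,"ry": 0,"rz": -0.992,"claw": 0},
    {"x": -0.0025,"y": -0.0026,"z": 0,"rx": 0,"ry": 0,"rz": -0.992,"claw": 0},
    {"x": -0.0025,"y": -0.0026,"z": 0,"rx": 0,"ry": 0,"rz": -0.992,"claw": 0},
    {"x": -0.0025,"y": -0.0026,"z": 0,"rx": 0,"ry": 0,"rz": -0.992,"claw": 0},
    {"x": -0.0025,"y": -0.0026,"z": 0,"rx": 0,"ry": 0,"rz": -0.992,"claw": 0},
    {"x": -0.0025,"y": -0.0026,"z": 0,"rx": 0,"ry": 0,"rz": -0.992,"claw": 0},
    {"x": -0.0025,"y": -0.0026,"z": 0.03,"rx": 0,"ry": 0,"rz": -0.992,"claw": 0},
    {"x": -0.0025,"y": -0.0026,"z": 0.06,"rx": 0,"ry": 0,"rz": -0.992,"claw": 0},
    {"x": -0.0025,"y": -0.0026,"z": 0.08,"rx": 0,"ry": 0,"rz": -0.992,"claw": 0},
    {"x": -0.0025,"y": -0.0026,"z": 0.083,"rx": 0,"ry": 0,"rz": -0.992,"claw": 0},
    {"x": -0.0025,"y": -0.0026,"z": 0.083,"rx": 0,"ry": 0,"rz": -0.992,"claw": 0}
  ]
}}

```text
time: 20.35
tool_pos: [0.4027, -0.0648, -0.0105]
tool_rot: [3.141, -0.002, 2.963]
contact_force: [-1.1, -0.2, -0.1]
opening: 0.0458
grip_force: 0.0
```

Run:
```python
from h import *
s=robot.observe();print(s['contact_force'],w2f(s['tool_pos']))
p=f2w(-.118,.0);cmd([*p,-.010],FY+np.pi);p=f2w(-.112,.0);cmd([*p,-.010],FY+np.pi)
```

```text
[-1.09329888 -0.21188925 -0.11732158] [-1.55607167e-01  7.25089724e-05 -1.04583639e-02]
xyz [-0.0501  0.0002 -0.0007] r [ 0.0006 -0.0027 -0.008 ] rows 0.9 0.1
xyz [-0.0581  0.0003 -0.0007] r [ 0.0006 -0.0027 -0.008 ] rows 1.0 0.1
```

Pushing in slowly.

Call:
{"fn": "step_arm", "kwargs": {
  "steps": [
    {"x": -0.01,"y": 0,"z": 0,"rx": 0,"ry": 0,"rz": -0.008,"claw": 0},
    {"x": -0.018,"y": 0,"z": 0,"rx": 0,"ry": 0,"rz": -0.008,"claw": 0},
    {"x": -0.025,"y": 0,"z": 0,"rx": 0,"ry": 0,"rz": -0.008,"claw": 0},
    {"x": -0.031,"y": 0,"z": 0,"rx": 0,"ry": 0,"rz": -0.008,"claw": 0},
    {"x": -0.037,"y": 0,"z": 0,"rx": 0,"ry": 0,"rz": -0.008,"claw": 0},
    {"x": -0.042,"y": 0,"z": 0,"rx": 0,"ry": 0,"rz": -0.008,"claw": 0},
    {"x": -0.046,"y": 0,"z": 0,"rx": 0,"ry": 0,"rz": -0.008,"claw": 0},
    {"x": -0.049,"y": 0,"z": 0,"rx": 0,"ry": 0,"rz": -0.008,"claw": 0},
    {"x": -0.051,"y": 0,"z": 0,"rx": 0,"ry": 0,"rz": -0.008,"claw": 0},
    {"x": -0.053,"y": 0,"z": 0,"rx": 0,"ry": 0,"rz": -0.008,"claw": 0},
    {"x": -0.053,"y": 0,"z": 0,"rx": 0,"ry": 0,"rz": -0.008,"claw": 0},
    {"x": -0.053,"y": 0,"z": 0,"rx": 0,"ry": 0,"rz": -0.008,"claw": 0}
  ]
}}

```text
time: 21.35
tool_pos: [0.4426, -0.0721, -0.01]
tool_rot: [3.142, 0.0, 2.97]
contact_force: [-0.5, -0.7, 0.2]
opening: 0.0458
grip_force: 0.0
```

Run:
```python
from h import *
s=robot.observe();print(s['contact_force'],w2f(s['tool_pos']),s['opening'])
```

```text
[-0.50351981 -0.71287393  0.16486666] [-0.11509604 -0.00027705 -0.01000106] 0.04583542953875013
```

Call:
{"fn": "step_arm", "kwargs": {
  "steps": [
    {"x": -0.001,"y": 0,"z": 0,"rx": 0,"ry": 0,"rz": 0,"claw": 0},
    {"x": -0.002,"y": 0,"z": 0,"rx": 0,"ry": 0,"rz": 0,"claw": 0},
    {"x": -0.003,"y": 0,"z": 0,"rx": 0,"ry": 0,"rz": 0,"claw": 0},
    {"x": -0.004,"y": 0,"z": 0,"rx": 0,"ry": 0,"rz": 0,"claw": 0},
    {"x": -0.004,"y": 0,"z": 0,"rx": 0,"ry": 0,"rz": 0,"claw": 0}
  ]
}}

```text
time: 21.77
tool_pos: [0.4445, -0.0723, -0.0101]
tool_rot: [3.141, -0.002, 2.97]
contact_force: [-3.6, -0.4, 2.2]
opening: 0.0458
grip_force: 2.0
```

Run:
```python
from h import *
s=robot.observe();print(s['contact_force'],w2f(s['tool_pos']))
im,d=read_camera('side');P=cloud('side',d);F=w2f(P);i=im.astype(int)
o=(i[...,2]-i[...,0]>80)&(abs(F[...,1])<.07)&(abs(F[...,0]+.1)<.03)&(F[...,2]>.01);print(o.sum(),np.round(F[o].mean(0)*1000,1))
```

```text
[-3.57027915 -0.37404679  2.22354245] [-0.11312791 -0.00020938 -0.01011274]
0 [nan nan nan]<stdin>:4: RuntimeWarning: Mean of empty slice.
  ret = um.true_divide(
```

Call:
{"fn": "step_arm", "kwargs": {
  "steps": [
    {"x": -0.001,"y": 0,"z": 0,"rx": 0,"ry": 0,"rz": 0,"claw": 0},
    {"x": -0.002,"y": 0,"z": 0,"rx": 0,"ry": 0,"rz": 0,"claw": 0},
    {"x": -0.003,"y": 0,"z": 0,"rx": 0,"ry": 0,"rz": 0,"claw": 0},
    {"x": -0.003,"y": 0,"z": 0,"rx": 0,"ry": 0,"rz": 0,"claw": 0}
  ]
}}

```text
time: 22.15
tool_pos: [0.4445, -0.0722, -0.0103]
tool_rot: [3.141, -0.007, 2.97]
contact_force: [-11.3, -1.1, 8.0]
opening: 0.0459
grip_force: 5.3
```

Run:
```python
from h import *
s=robot.observe();print(s['contact_force'],w2f(s['tool_pos']))
```

```text
[-11.34638399  -1.05404068   7.95891008] [-1.13144727e-01 -1.07955510e-04 -1.03375643e-02]
```

Call:
{"fn": "step_arm", "kwargs": {
  "steps": [
    {"x": 0.02,"y": 0,"z": 0,"rx": 0,"ry": 0,"rz": 0,"claw": 0},
    {"x": 0.035,"y": 0,"z": -0.03,"rx": 0,"ry": 0,"rz": 0,"claw": 0},
    {"x": 0.035,"y": 0,"z": -0.08,"rx": 0,"ry": 0,"rz": 0,"claw": 0},
    {"x": 0.035,"y": 0,"z": -0.13,"rx": 0,"ry": 0,"rz": 0,"claw": 0.1},
    {"x": 0.035,"y": 0,"z": -0.18,"rx": 0,"ry": 0,"rz": 0,"claw": 0.1},
    {"x": 0.035,"y": 0,"z": -0.22,"rx": 0,"ry": 0,"rz": 0,"claw": 0.1},
    {"x": 0.035,"y": 0,"z": -0.22,"rx": 0,"ry": 0,"rz": 0,"claw": 0.1}
  ]
}}

```text
time: 22.73
tool_pos: [0.4259, -0.0697, 0.1609]
tool_rot: [-3.14, 0.013, 2.97]
contact_force: [1.1, -0.5, -0.7]
opening: 0.0506
grip_force: 0.0
```

Run:
```python
from h import *
p=f2w(-.017,.1155);cmd([*p,.155],FY+np.pi);cmd([*p,.060],FY+np.pi)
```

```text
xyz [-0.1532  0.155   0.0096] r [-0.0024  0.0166  0.0002] rows 3.9 0.1
xyz [-0.1515  0.1553  0.1363] r [-0.0024  0.0166  0.0002] rows 4.6 0.1
```

Call:
{"fn": "step_arm", "kwargs": {
  "steps": [
    {"x": -0.153,"y": 0.155,"z": 0,"rx": 0,"ry": 0,"rz": 0,"claw": 0.1},
    {"x": -0.153,"y": 0.155,"z": 0,"rx": 0,"ry": 0,"rz": 0,"claw": 0.1},
    {"x": -0.153,"y": 0.155,"z": 0,"rx": 0,"ry": 0,"rz": 0,"claw": 0.1},
    {"x": -0.153,"y": 0.155,"z": 0,"rx": 0,"ry": 0,"rz": 0,"claw": 0.1},
    {"x": -0.153,"y": 0.155,"z": 0,"rx": 0,"ry": 0,"rz": 0,"claw": 0.1},
    {"x": -0.153,"y": 0.155,"z": 0,"rx": 0,"ry": 0,"rz": 0,"claw": 0.1}
  ]
}}

```text
time: 23.23
tool_pos: [0.5557, 0.0277, 0.1535]
tool_rot: [3.141, -0.001, 2.972]
contact_force: [-0.7, -0.1, -0.0]
opening: 0.0505
grip_force: 0.0
```

Run:
```python
from h import *
im,d,P=wrist(); F=w2f(P); i=im.astype(int); np.savez('w9.npz',im=im,d=d,F=F)
o=(i[...,2]-i[...,0]>80)&(abs(F[...,1])<.07)&(abs(F[...,0]+.1)<.03)&(F[...,2]>.018)&(F[...,2]<.03)
print('lip',o.sum(),cv2.minAreaRect((F[o][:,:2]*1000).astype(np.float32)) if o.any() else '')
for q in['card_hole_left','card_hole_right','card_lip','ring_tip_left','ring_tip_right']:
    for l in nets.landmark_of('wrist',q)[:1]: r,c=map(int,l['pixel']);print(q,round(l['conf'],2),r,c,np.round(F[r,c]*1000,1))
cv2.imwrite('pics/w9.png',im)
p=f2w(-.017,.1155);cmd([*p,.155],FY+np.pi);cmd([*p,.060],FY+np.pi)
i2,d2=read_camera('top');F2=w2f(cloud('top',d2)); print(darkpad(i2,cloud('top',d2)))
```

```text
lip 311 ((-100.43323516845703, 1.885162353515625), (3.8128461837768555, 108.73648071289062), 0.14229503273963928)
card_hole_left 0.9 166 188 [-26.8  38.5  -1.7]
card_hole_right 0.85 166 124 [-28.1 -44.5  -1.9]
card_lip 0.84 104 146 [-1.021e+02 -1.000e-01  2.310e+01]
ring_tip_left 0.59 168 181 [-25.6  31.    2.8]
ring_tip_right 0.88 172 114 [-22.1 -56.7   4. ]
xyz [-0.0064  0.0005  0.0004] r [ 0.0001  0.0004 -0.0015] rows 0.1 0.0
xyz [-0.0064  0.0005  0.1271] r [ 0.0001  0.0004 -0.0015] rows 2.3 0.0
(np.int64(2), array([-19. , 121.3, 114.1]), array([[-19., 118., 111.],
       [-19., 124., 117.]]))
```

View pics/w9.png

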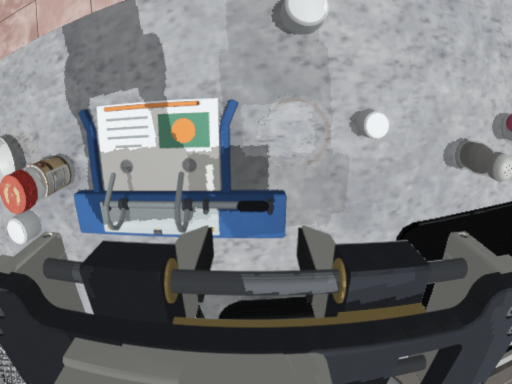

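The card is home: the lip is at file x -101, and both holes at (125,165) and (190,165) lie under the ring ends. Gripping the lever pad.

Call:
{"fn": "step_arm", "kwargs": {
  "steps": [
    {"x": -0.006,"y": 0,"z": 0.04,"rx": 0,"ry": 0,"rz": 0,"claw": 0.1},
    {"x": -0.006,"y": 0,"z": 0.08,"rx": 0,"ry": 0,"rz": 0,"claw": 0.1},
    {"x": -0.006,"y": 0,"z": 0.11,"rx": 0,"ry": 0,"rz": 0,"claw": 0.1},
    {"x": -0.006,"y": 0,"z": 0.125,"rx": 0,"ry": 0,"rz": 0,"claw": 0.1},
    {"x": -0.006,"y": 0,"z": 0.125,"rx": 0,"ry": 0,"rz": 0,"claw": 0.1},
    {"x": -0.006,"y": 0,"z": 0.125,"rx": 0,"ry": 0,"rz": 0,"claw": -0.8},
    {"x": -0.006,"y": 0,"z": 0.125,"rx": 0,"ry": 0,"rz": 0,"claw": -0.8},
    {"x": -0.006,"y": 0,"z": 0.125,"rx": 0,"ry": 0,"rz": 0,"claw": -0.8},
    {"x": -0.006,"y": 0,"z": 0.125,"rx": 0,"ry": 0,"rz": 0,"claw": -0.8},
    {"x": -0.006,"y": 0,"z": 0.125,"rx": 0,"ry": 0,"rz": 0,"claw": -0.8},
    {"x": -0.006,"y": 0,"z": 0.125,"rx": 0,"ry": 0,"rz": 0,"claw": -0.8}
  ],
  "squeeze": 15
}}

```text
time: 24.5
tool_pos: [0.5598, 0.0252, 0.0623]
tool_rot: [-3.141, 0.002, 2.97]
contact_force: [-0.4, -2.7, 6.0]
opening: 0.0259
grip_force: 15.0
```

Run:
```python
from h import *
s=robot.observe(); print(s['opening'],s['grip_force'],s['contact_force'],w2f(s['tool_pos']))
q=w2f(s['tool_pos']); g=np.array([q[0]-.012,q[2]+.041-.022]);print(np.hypot(*g),np.degrees(np.arctan2(g[1],-g[0])))
R=Ro.from_euler('xyz',s['tool_rot'])
for a in -np.arange(.1,.86,.1):
    c,sn=np.cos(a),np.sin(a); n=np.array([c*g[0]+sn*g[1],-sn*g[0]+c*g[1]])-g
    w=np.array([*(f2w(n[0],0)-FO),n[1]]); print(round(a,1),np.round(R.inv().apply(w)/.75,4))
```

```text
0.025934569818105803 15.000896751880646 [-0.44694309 -2.68420523  6.03792089] [-0.01626376  0.11559741  0.06234792]
0.08611808526768525 70.84058130031922
-0.1 [0.0106 0.     0.0043]
-0.2 [0.0208 0.     0.0096]
-0.3 [0.0304 0.     0.0159]
-0.4 [0.0393 0.     0.0232]
-0.5 [0.0474 0.     0.0313]
-0.6 [0.0547 0.     0.0401]
-0.7 [0.0611 0.     0.0497]
-0.8 [0.0665 0.     0.0598]
```

Call:
{"fn": "step_arm", "kwargs": {
  "steps": [
    {"x": 0.0106,"y": 0,"z": 0.0043,"rx": 0,"ry": 0,"rz": 0,"claw": -0.8},
    {"x": 0.0208,"y": 0,"z": 0.0096,"rx": 0,"ry": 0,"rz": 0,"claw": -0.8},
    {"x": 0.0304,"y": 0,"z": 0.0159,"rx": 0,"ry": 0,"rz": 0,"claw": -0.8},
    {"x": 0.0393,"y": 0,"z": 0.0232,"rx": 0,"ry": 0,"rz": 0,"claw": -0.8},
    {"x": 0.0474,"y": 0,"z": 0.0313,"rx": 0,"ry": 0,"rz": 0,"claw": -0.8},
    {"x": 0.0547,"y": 0,"z": 0.0401,"rx": 0,"ry": 0,"rz": 0,"claw": -0.8},
    {"x": 0.0611,"y": 0,"z": 0.0497,"rx": 0,"ry": 0,"rz": 0,"claw": -0.8},
    {"x": 0.0665,"y": 0,"z": 0.0598,"rx": 0,"ry": 0,"rz": 0,"claw": -0.8},
    {"x": 0.067,"y": 0,"z": 0.064,"rx": 0,"ry": 0,"rz": 0,"claw": -0.8},
    {"x": 0.067,"y": 0,"z": 0.064,"rx": 0,"ry": 0,"rz": 0,"claw": -0.8}
  ]
}}

```text
time: 25.33
tool_pos: [0.5082, 0.034, 0.0131]
tool_rot: [-3.141, -0.002, 2.97]
contact_force: [-2.6, -4.6, 5.8]
opening: 0.0259
grip_force: 15.0
```

Call:
{"fn": "step_arm", "kwargs": {
  "steps": [
    {"x": 0,"y": 0,"z": 0,"rx": 0,"ry": 0,"rz": 0,"claw": 0.1},
    {"x": 0,"y": 0,"z": 0,"rx": 0,"ry": 0,"rz": 0,"claw": 0.1},
    {"x": 0,"y": 0,"z": 0,"rx": 0,"ry": 0,"rz": 0,"claw": 0.1},
    {"x": 0,"y": 0,"z": 0,"rx": 0,"ry": 0,"rz": 0,"claw": 0.1},
    {"x": 0,"y": 0,"z": -0.05,"rx": 0,"ry": 0,"rz": 0,"claw": 0.1},
    {"x": 0,"y": 0,"z": -0.1,"rx": 0,"ry": 0,"rz": 0,"claw": 0.1},
    {"x": -0.05,"y": 0,"z": -0.15,"rx": 0,"ry": 0,"rz": 0,"claw": 0.1},
    {"x": -0.08,"y": 0.04,"z": -0.19,"rx": 0,"ry": 0,"rz": 0,"claw": 0.1},
    {"x": -0.08,"y": 0.05,"z": -0.19,"rx": 0,"ry": 0,"rz": 0,"claw": 0.1},
    {"x": -0.08,"y": 0.05,"z": -0.19,"rx": 0,"ry": 0,"rz": 0,"claw": 0.1}
  ]
}}

```text
time: 26.17
tool_pos: [0.5788, 0.0631, 0.1589]
tool_rot: [3.139, 0.007, 2.971]
contact_force: [-0.2, 0.2, -0.2]
opening: 0.0506
grip_force: 0.0
```

Run:
```python
from h import *
im,d,P=wrist(); F=w2f(P); i=im.astype(int)
print('pad',darkpad(im,P))
o=(i[...,2]-i[...,0]>80)&(abs(F[...,1])<.07)&(abs(F[...,0]+.1)<.03)&(F[...,2]>.018)&(F[...,2]<.03)
print('lip',o.sum(),cv2.minAreaRect((F[o][:,:2]*1000).astype(np.float32)) if o.any() else '')
i2,d2=read_camera('side'); print('side pad',darkpad(i2,cloud('side',d2)))
a=np.zeros((600,800,3),np.uint8);a[:450,:600]=cv2.resize(im[60:260,60:327],(600,450));a[400:,520:]=cv2.resize(i2[190:290,200:340],(280,200));cv2.imwrite('pics/c10.png',a)
```

```text
pad (np.int64(706), array([-65.7, 115.4,  59.7]), array([[-78., 104.,  54.],
       [-53., 127.,  64.]]))
lip 294 ((-100.1578598022461, 2.548004150390625), (107.45552825927734, 4.132669448852539), 89.95989990234375)
side pad (np.int64(10), array([-64.2, 103.7,  58.9]), array([[-72., 100.,  54.],
       [-58., 109.,  62.]]))
```

View pics/c10.png

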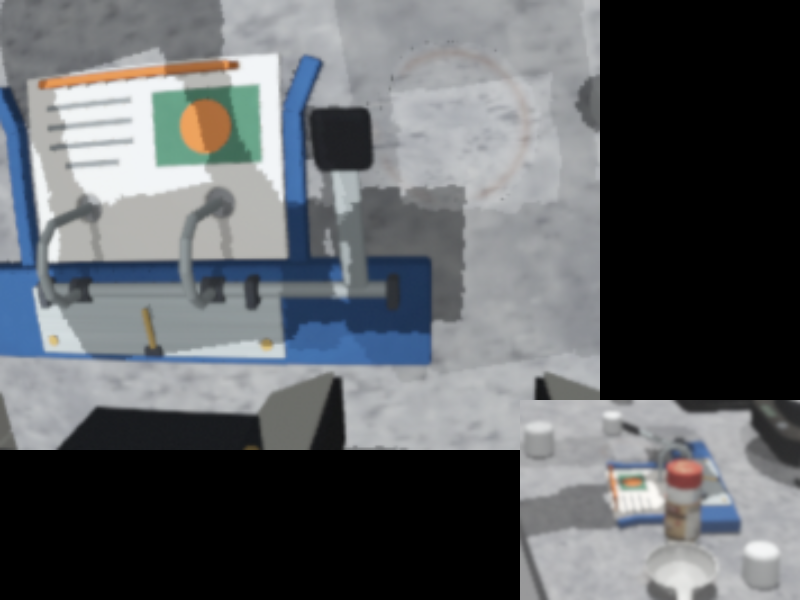

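The lever is shut, with its pad back at file x -66, z 60. Both rings pass through the holes at (88,208) and (220,205) in the picture, the card is at the stop, and the robot is clear.

```bash
python3 -c "
from cell import robot
print(robot.hand_in())"
```

```text
the job is handed in; nothing more can be done
None
```

The recipe card is filed: it lies against the stop with a ring through each hole, the lever is shut, and the white cap stands on bare worktop clear of the file; I handed the job in at about 26 s of the 67 s allowed, and the judge's verdict was not shown.

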